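Clamp a valve body on the leak-test fixture with its crank

ROBOT

A 7-joint arm with a two-finger parallel gripper is mounted at the origin on the work surface. World frame = base frame: x ahead of the robot, y to its left, z up, the work surface at z = 0. Lengths are in m, angles in rad, forces in N, time in s.
With the tool pointing down it reaches from about 0.4 to 0.875 m from the base axis. Payload 6.5 kg.
Tool frame: the origin (TCP) lies on the centre line of the jaws, within the pads' length; the fingertips stand 17 mm ahead of it and the grasp point (between the pads) lies 2 mm behind it (bot.tcp_to_tips is the z of the fingertips in the tool frame, in m); z points along the fingers, x is the direction in which the jaws open and shut, and the axes are right-handed (so a half turn about z gives the same grasp; the last joint's range is limited). The gripper opens to 88 mm and grips with 3 to 60 N. Pads are 18 mm wide; open, the fingers measure 123 mm over their backs; the gripper's body (75 mm by 187 mm) begins 45 mm behind the grasp point.
Start: joints at [-1.369, 0.536, -0.004, 1.538, 0.003, 1.067, -0.071], TCP at [0.172, 0.627, 0.256] pointing down, gripper open.
Joint ranges: [-2.7, 2.7], [-0.37, 2.16], [-1.27, 1.26], [0.24, 2.4], [-1.31, 4.45], [0.19, 1.91], [-2.76, 2.76]. Speed limits (rad/s): [2.39, 2.39, 3.14, 3.14, 3.14, 3.14, 3.14].

INTERFACE

Orientations are given as a 3x3 rotation matrix whose columns are the frame's x, y, z axes.
In Python, from rig import readout, viewer, finish_job, bot gives the robot as it stands.
- The arm moves only by the tool play_rows, never from a script. Its argument "targets" is a list of rows, each a list of 6 numbers: the shift along the world's x, y, z each as a share of 0.4 m, from -1 to 1, then the turn, a rotation vector about the world's x, y, z each as a share of 60 degrees, from -1 to 1. In form: [[x, y, z, ax, ay, az], ...]. A call has exactly 5 rows; each row is the pose to reach, as a shift and turn from the pose measured when the call began; what a row does not reach only later rows make up. A row lasts 1/12 s, in which the tool goes at most 41.7 mm and 7.16 degrees, less where a joint would pass 70% of its speed; a pose out of reach is approached as far as the arm can. A call with a number of a shift or a turn outside -1 to 1 is refused whole. A call with a gripper value outside its range is refused whole. "hand" is the gripper command: -1 is shut, 1 is fully open, values between are in proportion, set as the call begins (left out, the last holds). The fingers move at their own pace and stop on an object; "newtons" is the grip in N (left out, the last holds). Time passes only in rows, so rows that repeat a pose let the fingers close, or fill a call up. It gives the time, the measured TCP pose, the force and the opening at its end, in the units of the state.
- readout.observe(): the state, without advancing time (a new reading comes with each control period).
- viewer.snapshot(name): name is "scene" or "top"; returns the picture (420x560x3 uint8, red, green, blue); there is no depth.
- viewer.calibration(name): a dict with "K" (3x3 intrinsics, pixels), "dist" ([k1, k2, p1, p2, k3] as OpenCV has them; the pictures are not rectified), "R" (3x3) and "t" (3): a world point X has camera coordinates R X + t. Camera axes: x right, y down, z forward; pixel columns grow to the right and rows downward; lengths in m; the calibration is good to about 2 mm. A picture is of the moment at which its call begins. calibration takes no time and is no camera call.
- finish_job(): hands the job in, once; it reports no verdict.
The state is a dict: "t": time; "q": joint angles; "dq": joint speeds; "effort": joint torques, N m; "ee_pos": TCP position; "ee_rot": TCP orientation; "force": force on the tool from outside, world axes, zero at the start; "wrist_torque": the same for the moment, N m; "grip_width": finger opening in m.
Only numpy, scipy, OpenCV 4.12 (cv2) and the standard library are available. Lean on these libraries where they do the work, as an engineer would, in place of code of your own. Each camera call takes 0.05 s, during which the arm holds its last target.

TASK

Set the brass valve body flat into the channel of the leak-test clamp, between the rubber pad and the back stop, and let go of it. Then take the crank by its loose black sleeve and wind it clockwise, turning it only while the sleeve is held, until the valve has been pushed up to the stop and is squeezed with about 40 N (20 to 60 N is fine); never squeeze it beyond 85 N. Let go, leaving it clamped, and do not disturb the other goods on the bench.

Things in the scene. Friction and masses are not known exactly. Their poses are not given: they have to be found in the camera images.
- clamp: Leak-test clamp fixed to the bench: grey base 120 (x) x 430 (y) mm, green gear housing at its -y end, steel bed with a channel along y at its +y end. Origin: centre of the base's underside, z up. The crank's vertical axis is at x 0, y -130 mm. The red jaw (42 mm wide, top 75 mm above the bench) slides to +y along the channel.
- channel (a point): On the channel's floor and middle line, 30 mm above the bench, 68 mm to +y of the clamp's origin. Channel 46 mm wide between lips 6 mm high and 6 mm thick, from 83 mm to -y to 127 mm to +y of here. A dark steel back stop 50 mm high stands in it; its face (to -y) was left 72 to 92 mm to +y of here, different each time, not measured.
- valve: Loose brass valve body, 0.3 to 0.6 kg: block 40 (x) x 52 (y) x 44 mm (z), a round port 33 mm in diameter standing out 9 mm at each y end (70 mm overall, ends alike), an 11 mm high spindle stub (18 mm diameter) on top. Origin: centre of its flat underside. It lies in the channel with its y axis along the clamp's y.
- pad: Round black rubber pad, 30 mm diameter, on the jaw. Origin: centre of its face, 52 mm above the bench, at y = -16 to +5 mm of the clamp at the start. One radian of crank drives the jaw 10 mm to +y. The pad is sprung on the jaw, 10 N per mm over 10 mm: squeezing is felt at the crank as 0.010 N m more torque per N.
- crank: Steel crank arm on the housing. Origin: on its vertical axis, 100 mm above the bench; x points along the arm to the sleeve, 65 mm from the axis; arm's top 110 mm above the bench. Start angle varies; clockwise from above closes the jaw, 1 to 2 turns. A steady friction of 0.65 N m (10 N at the sleeve) holds it where left; 40 N of squeeze adds 6 N there.
- sleeve: Black upright grip sleeve of the crank, 26 mm diameter, 70 mm tall, spinning freely on its vertical pin (the gripper need not turn with the crank). Origin: its centre, 151 mm above the bench; the flat cap of the pin tops out at 192 mm.
- carton: Bystander: cardboard box 90 x 130 x 70 mm. Origin: centre of its underside.
- yellow_bin: Bystander: open yellow plastic bin 150 x 100 x 70 mm. Origin: centre of its underside.
- pipe_socket: Bystander: upright grey plastic pipe socket, 56 mm diameter, 50 mm tall. Origin: centre of its underside.
Things that resemble listed ones, but are neither listed nor needed, are in the scene too. Several things have the shape of the valve; the one meant has the colours described above.

How it is judged:
On the way, in this order (a step that is already met when the one before it is completed fails the run):
1. the valve lies flat in the channel, let go, not yet touched by the pad (x of valve in the frame of clamp between -0.0065 and 0.0065 m and z of valve in the frame of clamp between 0.026 and 0.034 m and y of valve in the frame of clamp between 0.02 and 0.15 m and angle between the y axis of valve and the y axis of clamp, either way round below 0.15 rad and angle between valve's own z axis and vertical below 0.08 rad and contact force between the fingers and valve below 0.2 N and contact force between pad and valve below 0.5 N and linear speed of valve below 0.02 m/s), for 0.2 s.
2. the pad squeezes the valve with 20 to 60 N (x of valve in the frame of clamp between -0.0065 and 0.0065 m and z of valve in the frame of clamp between 0.026 and 0.034 m and y of valve in the frame of clamp between 0.02 and 0.15 m and angle between the y axis of valve and the y axis of clamp, either way round below 0.15 rad and angle between valve's own z axis and vertical below 0.08 rad and contact force between pad and valve between 20 and 60 N), for 0.2 s.
At the end, for the whole second after the job is handed in: The valve lies flat in the channel, along it within 0.15 rad, its centre within 6.5 mm of the channel's middle line, at rest, squeezed between the pad and the stop with 20 to 60 N; the crank is at rest and released (all of step 2 and linear speed of valve below 0.005 m/s and angular speed of crank below 0.05 rad/s); the robot touches nothing.
It fails at once if the pad squeezes the valve with more than 85 N (contact force between pad and valve above 85 N).
It fails at once if with the valve in the channel, the crank turns faster than 1 rad/s while its sleeve is not held (angular speed of crank above 1 rad/s and horizontal distance between valve and channel below 0.09 m and contact force between the fingers and sleeve below 0.5 N).
It fails at once if a bystander is moved more than 20 mm (distance of any of carton, yellow_bin, pipe_socket from where it was at the start of the episode above 0.02 m).
It also fails if it takes over 72 s, if anything falls off the work surface, if the arm or the gripper's body presses on something with over 40 N, if the wrist force passes 120 N, or if a joint passes its speed limit or range.

## Working session

There is one attempt and no reset: what is moved stays moved. The work goes in short steps, Python scripts to look and compute and a tool call to move; the robot and the scene stay as the last step left them, time stands still between calls to the robot, and variables do not carry over. Pictures are saved under pics/ and viewed, and the job is handed in when it is done.

Besides the shell and the picture viewer there is one more tool, called after "Emit:" in YAML: its name, and indented under it one key for each argument. play_rows: Moves the arm, as the interface text tells. Its arguments: {"type":"object","properties":{"targets":{"type":"array","items":{"type":"array","items":{"type":"number","minimum":-1,"maximum":1}}},"hand":{"type":"number"},"newtons":{"type":"number"}},"required":["targets"]}

```bash
mkdir -p pics; ls; python3 - <<'E'
from rig import readout, viewer, bot
import cv2
s=readout.observe(); print(s['t'],s['ee_pos'],s['grip_width'])
print([a for a in dir(bot) if a[0]!='_'])
for n in('scene','top'):
    im=viewer.snapshot(n); cv2.imwrite(f'pics/{n}0.png',im[:,:,::-1])
    c=viewer.calibration(n); print(n,c)
E
```

```text
pics
0.0 [0.17185731 0.62626952 0.25484827] 0.08800329842579394
['IKError', 'tcp_to_tips']
scene {'K': array([[393.99548736,   0.        , 273.57784995],
       [  0.        , 393.99548736, 206.78170251],
       [  0.        ,   0.        ,   1.        ]]), 'dist': array([-0.09099525,  0.        ,  0.        ,  0.        ,  0.        ]), 'R': array([[ 0.81393904,  0.58069648, -0.01717101],
       [ 0.34727011, -0.51002428, -0.78694263],
       [-0.46573245,  0.63456035, -0.6167872 ]]), 't': array([-0.47790898, -0.10442949,  1.57968277])}
top {'K': array([[478.16457847,   0.        , 281.94946708],
       [  0.        , 478.16457847, 202.97539428],
       [  0.        ,   0.        ,   1.        ]]), 'dist': array([-0.1443319,  0.       ,  0.       ,  0.       ,  0.       ]), 'R': array([[-0.01836544, -0.99948589, -0.02628043],
       [-0.98353972,  0.02278561, -0.17924964],
       [ 0.1797563 ,  0.02255585, -0.98345254]]), 't': array([0.04644442, 0.60271219, 1.2501251 ])}
```

View pics/scene0.png

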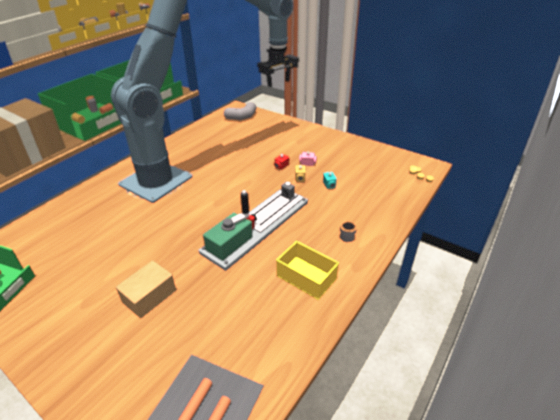

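View pics/top0.png

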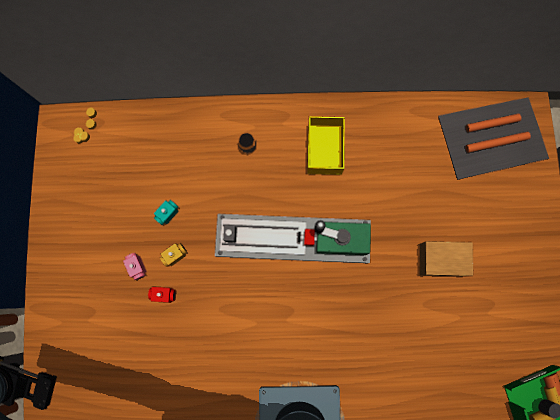

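Four things have the valve's shape in the top view: teal (166,212), brass-yellow (173,254), pink (134,266) and red (162,294). The brass-coloured one at (173,254) fits the description. I'll confirm that with an enlarged crop.

```bash
cat > h.py <<'E'
import numpy as np, cv2
from rig import readout, viewer, bot
def ray(n,px):
    c=viewer.calibration(n)
    p=cv2.undistortPoints(np.array(px,float).reshape(-1,1,2),c['K'],c['dist']).reshape(-1,2)
    d=np.c_[p,np.ones(len(p))]@c['R']; o=-c['R'].T@c['t']
    return o,d
def onplane(n,px,z):
    o,d=ray(n,px); s=(z-o[2])/d[:,2]; return o+s[:,None]*d
def proj(n,X):
    c=viewer.calibration(n)
    return cv2.projectPoints(np.array(X,float).reshape(-1,1,3),cv2.Rodrigues(c['R'])[0],c['t'],c['K'],c['dist'])[0].reshape(-1,2)
def tri(a,pa,b,pb):
    o1,d1=ray(a,pa);o2,d2=ray(b,pb);d1=d1[0];d2=d2[0]
    k=np.linalg.lstsq(np.c_[d1,-d2],o2-o1,rcond=None)[0]
    p,q=o1+k[0]*d1,o2+k[1]*d2
    return (p+q)/2,np.linalg.norm(p-q)
E
python3 - <<'E'
import cv2,numpy as np
a=cv2.imread('pics/top0.png'); b=cv2.imread('pics/scene0.png')
f=lambda i,x,y,w,h,s:cv2.resize(i[y:y+h,x:x+w],None,fx=s,fy=s,interpolation=cv2.INTER_CUBIC)
cv2.imwrite('pics/c1.png',f(a,115,190,80,120,5))
cv2.imwrite('pics/c2.png',f(a,210,205,170,65,4.7))
cv2.imwrite('pics/c3.png',f(b,195,140,150,125,4.7))
E
```

```text
(no output)
```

View pics/c1.png

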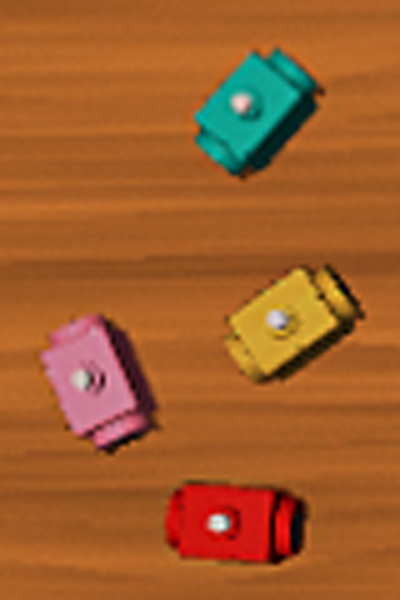

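View pics/c2.png

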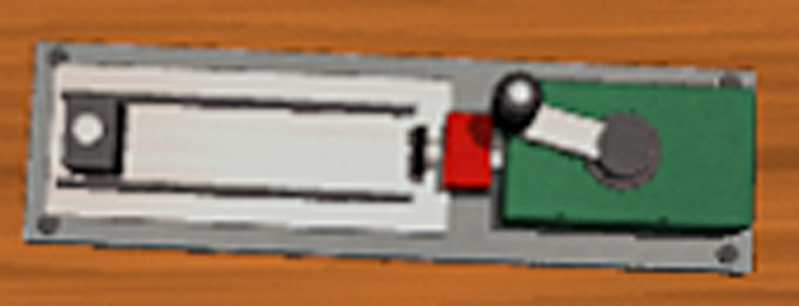

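View pics/c3.png

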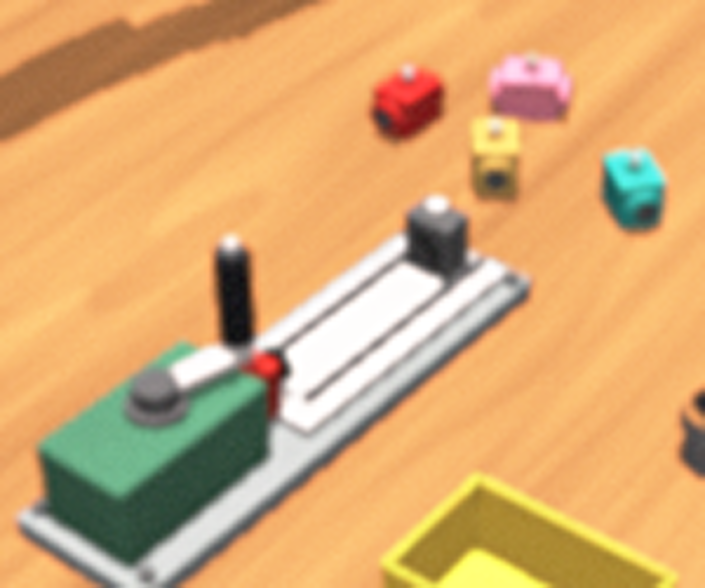

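The crop confirms it: the brass body is at top (173,254) and scene (300,172). Its neighbours are clearly teal, pink and red. Next I'll measure the clamp and the valve.

```bash
python3 - <<'E'
from h import *
a=cv2.imread('pics/top0.png'); b=cv2.imread('pics/scene0.png')
hs=cv2.cvtColor(a,cv2.COLOR_BGR2HSV); hb=cv2.cvtColor(b,cv2.COLOR_BGR2HSV)
# base: non-wood (low saturation or green or red..) region in top
roi=np.zeros(a.shape[:2],np.uint8); roi[203:275,205:385]=255
m=((hs[:,:,1]<110)|(hs[:,:,0]>30)|(hs[:,:,2]<50)).astype(np.uint8)*255&roi
m=cv2.morphologyEx(m,cv2.MORPH_CLOSE,np.ones((3,3)))
c=max(cv2.findContours(m,0,2)[0],key=cv2.contourArea)
print('rect',cv2.minAreaRect(c),cv2.contourArea(c))
P=c.reshape(-1,2).astype(float)
# lines: split contour points by side
for z in(0.0,0.010,0.015):
    W=onplane('top',P,z)[:,:2].astype(np.float32); r=cv2.minAreaRect(W); print(z,r)
    print(cv2.boxPoints(r).round(4).tolist())
# green housing
def blob(h,lo,hi,box):
    x0,y0,x1,y1=box; mm=cv2.inRange(h,lo,hi); r=np.zeros_like(mm); r[y0:y1,x0:x1]=255; mm&=r
    cc=max(cv2.findContours(mm,0,2)[0],key=cv2.contourArea); M=cv2.moments(cc); return cc,(M['m10']/M['m00'],M['m01']/M['m00'])
cg,p=blob(hs,(40,60,30),(90,255,255),(300,210,385,275)); print('green',p,cv2.boundingRect(cg))
cy,p=blob(hs,(15,90,120),(32,255,255),(155,235,195,275)); print('brass',p,cv2.minAreaRect(cy))
x=a[238:270,155:192]; 
# spindle highlights
def bright(im,box,t=185):
    x0,y0,x1,y1=box; h=cv2.cvtColor(im,cv2.COLOR_BGR2HSV)[y0:y1,x0:x1]
    w=np.where((h[:,:,1]<70)&(h[:,:,2]>120),h[:,:,2].astype(float)-100,0); ys,xs=np.mgrid[y0:y1,x0:x1]
    return (xs*w).sum()/w.sum(),(ys*w).sum()/w.sum()
s1=bright(a,(163,244,182,262)); s2=bright(b,(294,160,306,172)); print('spindle',s1,s2)
print(tri('top',s1,'scene',s2), onplane('top',[s1],0.055))
E
python3 - <<'E'
import cv2
a=cv2.imread('pics/top0.png'); b=cv2.imread('pics/scene0.png')
f=lambda i,x,y,w,h,s:cv2.resize(i[y:y+h,x:x+w],None,fx=s,fy=s,interpolation=cv2.INTER_NEAREST)
cv2.imwrite('pics/d1.png',f(a,155,235,40,40,14))
cv2.imwrite('pics/d2.png',f(a,214,208,98,60,8))
cv2.imwrite('pics/d3.png',f(a,295,210,82,60,9))
E
```

```text
rect ((292.66375732421875, 238.06930541992188), (154.86561584472656, 43.54555130004883), 2.385944128036499) 6512.5
0.0 ((0.5131592154502869, 0.0074643343687057495), (0.4361906051635742, 0.12299824506044388), 86.32398986816406)
[[0.43779999017715454, -0.2062000036239624], [0.5605000257492065, -0.21410000324249268], [0.5885000228881836, 0.22120000422000885], [0.4657999873161316, 0.22910000383853912]]
0.01 ((0.5120818614959717, 0.007442101836204529), (0.4329322874546051, 0.12207947671413422), 86.32398986816406)
[[0.4372999966144562, -0.20469999313354492], [0.5590999722480774, -0.21250000596046448], [0.586899995803833, 0.21950000524520874], [0.4650000035762787, 0.227400004863739]]
0.015 ((0.5115431547164917, 0.007430940866470337), (0.4313030540943146, 0.1216200590133667), 86.32398986816406)
[[0.43700000643730164, -0.20389999449253082], [0.5583999752998352, -0.21170000731945038], [0.5860999822616577, 0.21870000660419464], [0.46470001339912415, 0.226500004529953]]
green (346.81876876876873, 238.67642642642642) (317, 222, 54, 32)
brass (171.1867572156197, 253.92529711375212) ((171.18243408203125, 253.6553955078125), (14.065963745117188, 25.10948944091797), 54.46232223510742)
spindle (np.float64(169.89719626168224), np.float64(253.16095534787124)) (np.float64(299.9965397923875), np.float64(166.22318339100346))
(array([0.47187255, 0.34121339, 0.05628344]), np.float64(0.0003668799078185044)) [[0.47183506 0.34142471 0.055     ]]
```

View pics/d1.png

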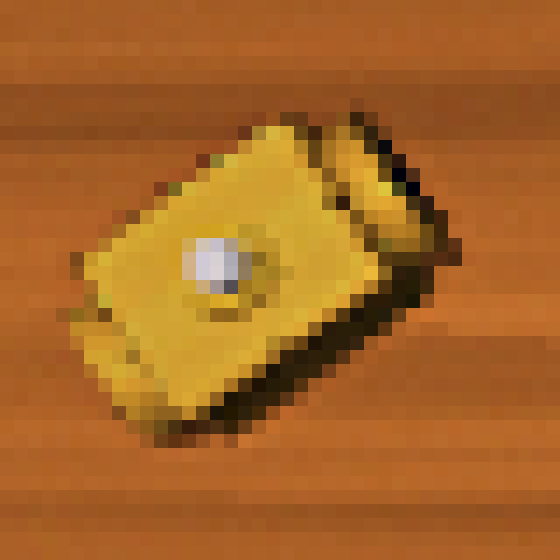

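View pics/d2.png

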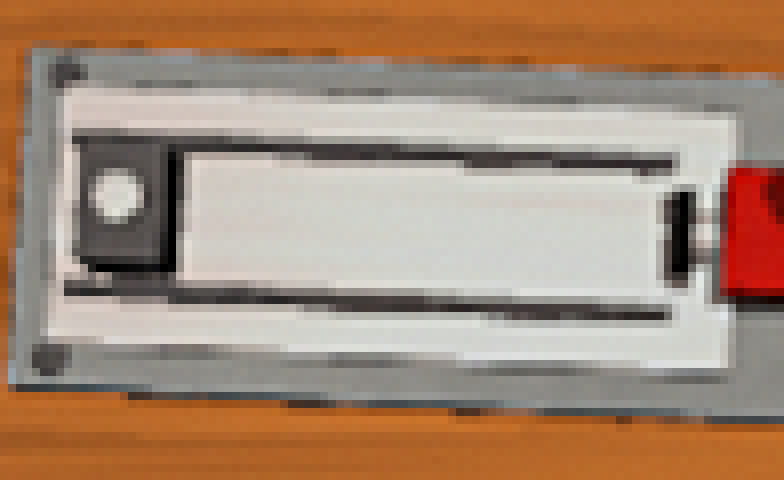

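View pics/d3.png

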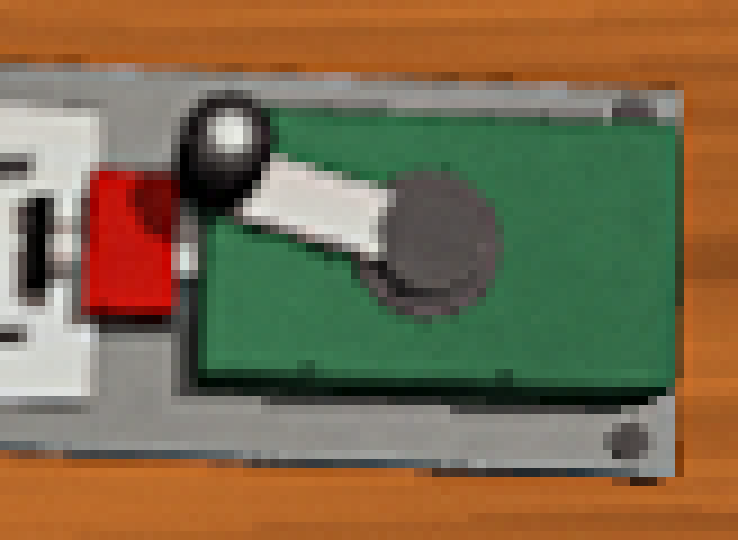

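```bash
python3 - <<'E'
from h import *
from scipy.ndimage import map_coordinates
a=cv2.imread('pics/top0.png'); g=cv2.cvtColor(a,cv2.COLOR_BGR2GRAY).astype(float)
hs=cv2.cvtColor(a,cv2.COLOR_BGR2HSV).astype(float)
for n in('top','scene'):
    c=viewer.calibration(n); print(n,-c['R'].T@c['t'])
pt=lambda x,y:((x/14-.5+155),(y/14-.5+235))
C=[pt(275,125),pt(85,270),pt(190,410),pt(380,270)]
W=onplane('top',C,.044); print('blocktop',W.mean(0),W[:,:2].round(4).tolist(),[np.linalg.norm(W[i]-W[(i+1)%4]).round(4) for i in range(4)])
e=W[0]-W[1]+W[3]-W[2]; print('axis',np.degrees(np.arctan2(e[1],e[0])))
# clamp profiles
th=np.radians(-3.67); ex=np.array([np.cos(th),np.sin(th)]); ey=np.array([-np.sin(th),np.cos(th)]); c0=np.array([.512,.0074])
def samp(im,u,v,z):
    X=c0+u*ex+v*ey; p=proj('top',[[X[0],X[1],z]])[0]; return map_coordinates(im,[[p[1]],[p[0]]],order=1)[0]
us=np.arange(-.07,.0701,.002)
for z,lab in((.010,'base'),(.033,'lip')):
  for v0,v1 in((0.0,.05),(.08,.13)):
    pr=[np.mean([samp(g,u,v,z) for v in np.linspace(v0,v1,15)]) for u in us]
    print(lab,v0,' '.join(f'{u*1e3:.0f}:{p:.0f}' for u,p in zip(us,pr)))
vs=np.arange(-.225,.2251,.0025)
pr=[np.mean([samp(hs[:,:,1],u,v,.010) for u in (-.05,-.045,-.04)]) for v in vs]
print('len',' '.join(f'{u*1e3:.1f}:{p:.0f}' for u,p in zip(vs,pr) if abs(u)>.2))
pr=[np.mean([samp(g,u,v,.030) for u in (-.015,-.01,-.005,0,.005,.01)]) for v in vs]
print('stop@.03',' '.join(f'{u*1e3:.1f}:{p:.0f}' for u,p in zip(vs,pr) if u>-.03))
E
```

```text
top [0.36892649 0.00448975 1.33869523]
scene [ 1.16096354 -0.77814557  0.88394192]
blocktop [0.47122778 0.34093641 0.044     ] [[0.4994, 0.3328], [0.4713, 0.3705], [0.4437, 0.349], [0.4706, 0.3114]] [np.float64(0.047), np.float64(0.0351), np.float64(0.0462), np.float64(0.0359)]
axis -53.87200908221695
base 0.0 -70:118 -68:119 -66:123 -64:116 -62:99 -60:89 -58:114 -56:140 -54:138 -52:137 -50:137 -48:128 -46:117 -44:139 -42:183 -40:216 -38:212 -36:210 -34:212 -32:214 -30:196 -28:142 -26:73 -24:68 -22:120 -20:177 -18:213 -16:214 -14:210 -12:209 -10:208 -8:209 -6:209 -4:209 -2:208 0:209 2:209 4:209 6:209 8:208 10:207 12:204 14:204 16:207 18:210 20:214 22:205 24:168 26:98 28:61 30:90 32:153 34:197 36:213 38:208 40:206 42:209 44:208 46:186 48:152 50:126 52:132 54:135 56:137 58:133 60:124 62:113 64:110 66:114 68:112 70:110
base 0.08 -70:123 -68:128 -66:129 -64:117 -62:94 -60:84 -58:117 -56:145 -54:143 -52:140 -50:141 -48:132 -46:124 -44:142 -42:185 -40:214 -38:211 -36:210 -34:211 -32:213 -30:196 -28:145 -26:75 -24:66 -22:117 -20:173 -18:207 -16:209 -14:207 -12:206 -10:207 -8:208 -6:208 -4:207 -2:206 0:206 2:206 4:207 6:207 8:208 10:207 12:206 14:206 16:207 18:209 20:211 22:200 24:163 26:96 28:59 30:88 32:150 34:195 36:210 38:206 40:206 42:208 44:206 46:184 48:150 50:128 52:135 54:136 56:138 58:136 60:126 62:114 64:111 66:116 68:115 70:114Traceback (most recent call last):
  File "<stdin>", line 18, in <module>
  File "<stdin>", line 14, in samp
  File "h.py", line 11, in proj
    c=viewer.calibration(n)
ValueError: time passes only in moves, steps and waits
```

```bash
python3 - <<'E'
from rig import viewer
import pickle
pickle.dump({n:viewer.calibration(n) for n in('scene','top')},open('cal.pkl','wb'))
E
sed -i "s/c=viewer.calibration(n)/c=CAL[n]/; 2a import pickle; CAL=pickle.load(open('cal.pkl','rb'))" h.py
cat >> h.py <<'E'
from scipy.ndimage import map_coordinates
def samp(im,c0,th,U,V,z,n='top'):
    ex=np.array([np.cos(th),np.sin(th)]); ey=np.array([-np.sin(th),np.cos(th)])
    U,V=np.broadcast_arrays(U,V); X=np.array(c0)+U.reshape(-1,1)*ex+V.reshape(-1,1)*ey
    p=proj(n,np.c_[X,np.full(len(X),z)]); return map_coordinates(im,[p[:,1],p[:,0]],order=1).reshape(U.shape)
E
python3 - <<'E'
from h import *
a=cv2.imread('pics/top0.png'); g=cv2.cvtColor(a,cv2.COLOR_BGR2GRAY).astype(float)
S=cv2.cvtColor(a,cv2.COLOR_BGR2HSV).astype(float)[:,:,1]
c0=[.512,.0074];th=np.radians(-3.67)
us=np.arange(-.046,.0461,.002)
for v0,v1 in((0,.05),(.08,.13)):
    pr=samp(g,c0,th,us[:,None],np.linspace(v0,v1,15)[None],.033).mean(1)
    print('lip',v0,' '.join(f'{u*1e3:.0f}:{p:.0f}' for u,p in zip(us,pr)))
us=np.arange(-.066,.0661,.002)
for v0,v1 in((-.2,-.15),(-.05,.0),(.08,.13)):
    pr=samp(S,c0,th,us[:,None],np.linspace(v0,v1,15)[None],.010).mean(1)
    print('baseS',v0,' '.join(f'{u*1e3:.0f}:{p:.0f}' for u,p in zip(us,pr) if abs(u)>.049))
vs=np.arange(-.225,.2251,.0025)
pr=samp(S,c0,th,np.array([[-.052,-.05,-.047,.052,.05]]),vs[:,None],.010).mean(1)
print('len',' '.join(f'{u*1e3:.1f}:{p:.0f}' for u,p in zip(vs,pr) if abs(u)>.2))
us=np.linspace(-.012,.012,7)[None]
for z in(.03,.08):
  pr=samp(g,c0,th,us,vs[:,None],z).mean(1)
  print('stop',z,' '.join(f'{u*1e3:.1f}:{p:.0f}' for u,p in zip(vs,pr) if u>.12 or -.05<u<.03))
E
```

```text
lip 0 -46:135 -44:177 -42:215 -40:213 -38:210 -36:212 -34:215 -32:197 -30:144 -28:73 -26:69 -24:123 -22:180 -20:214 -18:213 -16:210 -14:209 -12:208 -10:209 -8:209 -6:209 -4:208 -2:209 0:209 2:209 4:209 6:208 8:206 10:204 12:205 14:208 16:211 18:213 20:191 22:139 24:71 26:68 28:122 30:180 32:210 34:211 36:207 38:207 40:211 42:195 44:165 46:130
lip 0.08 -46:139 -44:179 -42:213 -40:211 -38:209 -36:210 -34:213 -32:197 -30:147 -28:75 -26:67 -24:120 -22:175 -20:208 -18:209 -16:206 -14:206 -12:207 -10:208 -8:208 -6:207 -4:206 -2:206 0:206 2:207 4:207 6:207 8:207 10:206 12:206 14:207 16:209 18:210 20:189 22:137 24:72 26:64 28:119 30:175 32:207 34:208 36:205 38:207 40:209 42:194 44:163 46:131
baseS -0.2 -66:199 -64:204 -62:171 -60:65 -58:20 -56:8 -54:12 -52:14 -50:14 50:69 52:23 54:15 56:10 58:17 60:62 62:156 64:212 66:203
baseS -0.05 -66:199 -64:205 -62:178 -60:79 -58:18 -56:9 -54:11 -52:12 -50:13 50:14 52:13 54:11 56:8 58:19 60:66 62:162 64:210 66:203
baseS 0.08 -66:199 -64:205 -62:171 -60:69 -58:15 -56:9 -54:13 -52:13 -50:13 50:16 52:13 54:12 56:9 58:18 60:67 62:158 64:208 66:202
len -225.
[... 941 characters left out ...]
-47.5:59 -45.0:65 -42.5:70 -40.0:72 -37.5:71 -35.0:67 -32.5:65 -30.0:97 -27.5:157 -25.0:184 -22.5:154 -20.0:82 -17.5:26 -15.0:46 -12.5:106 -10.0:179 -7.5:212 -5.0:210 -2.5:208 0.0:208 2.5:209 5.0:209 7.5:209 10.0:209 12.5:209 15.0:209 17.5:209 20.0:209 22.5:209 25.0:208 27.5:208 120.0:205 122.5:205 125.0:205 127.5:204 130.0:205 132.5:204 135.0:204 137.5:204 140.0:204 142.5:206 145.0:209 147.5:173 150.0:79 152.5:8 155.0:49 157.5:81 160.0:80 162.5:94 165.0:123 167.5:145 170.0:154 172.5:154 175.0:143 177.5:118 180.0:86 182.5:83 185.0:162 187.5:206 190.0:193 192.5:152 195.0:134 197.5:136 200.0:141 202.5:124 205.0:105 207.5:104 210.0:109 212.5:108 215.0:108 217.5:108 220.0:108 222.5:108 225.0:108
```

```bash
python3 - <<'E'
from h import *
a=cv2.imread('pics/top0.png'); b=cv2.imread('pics/scene0.png')
def bright(im,box):
    x0,y0,x1,y1=box; h=cv2.cvtColor(im,cv2.COLOR_BGR2HSV)[y0:y1,x0:x1]
    w=np.where((h[:,:,1]<70)&(h[:,:,2]>120),h[:,:,2].astype(float)-100,0); ys,xs=np.mgrid[y0:y1,x0:x1]
    return (xs*w).sum()/w.sum(),(ys*w).sum()/w.sum()
st=bright(a,(224,227,233,237)); ss=bright(b,(283,179,292,187)); print('stop',st,ss,tri('top',st,'scene',ss))
ct=bright(a,(316,220,325,228)); cs=bright(b,(240,187,248,194)); print('cap',ct,cs,tri('top',ct,'scene',cs),onplane('top',[ct],.192))
p8=lambda x,y:(214+x/8-.5,208+y/8-.5); p9=lambda x,y:(295+x/9-.5,210+y/9-.5)
B=onplane('top',[p8(66,72),p8(48,358),p9(630,107),p9(628,440)],.012); print('bolts',B[:,:2].round(4).tolist(),B.mean(0))
print('hub',[onplane('top',[p9(440,232)],z)[0].round(4) for z in(.1,.11,.115)])
print('jaw corners z.075',onplane('top',[p9(95,172),p9(178,172),p9(82,312),p9(172,312)],.075)[:,:2].round(4).tolist())
th=np.radians(-3.67);ex=np.array([np.cos(th),np.sin(th)]);ey=np.array([-np.sin(th),np.cos(th)]);c0=np.array([.512,.0074])
print('axis exp',c0-.13*ey,'line at stop y',c0+.178*ey,'pt',c0+.068*ey)
E
python3 - <<'E'
import cv2
b=cv2.imread('pics/scene0.png')
f=lambda i,x,y,w,h,s:cv2.resize(i[y:y+h,x:x+w],None,fx=s,fy=s,interpolation=cv2.INTER_NEAREST)
cv2.imwrite('pics/e1.png',f(b,240,175,75,60,10))
E
```

```text
stop (np.float64(228.1530612244898), np.float64(231.9658801020408)) (np.float64(287.1729411764706), np.float64(183.63941176470587)) (array([0.52262248, 0.17664957, 0.0876696 ]), np.float64(0.0008524612768143617))
cap (np.float64(320.075), np.float64(223.76888888888888)) (np.float64(243.5055737704918), np.float64(191.33967213114755)) (array([ 0.52445048, -0.06039946,  0.19654233]), np.float64(0.000653438546218056)) [[ 0.52530717 -0.06043114  0.192     ]]
bolts [[0.5766, 0.2056], [0.4757, 0.2117], [0.5536, -0.1954], [0.4503, -0.1901]] [0.51405743 0.00795851 0.012     ]
hub [array([ 0.5062, -0.1254,  0.1   ]), array([ 0.5051, -0.1243,  0.11  ]), array([ 0.5046, -0.1238,  0.115 ])]
jaw corners z.075 [[0.5292, -0.0267], [0.5286, -0.0512], [0.4878, -0.0218], [0.4872, -0.0483]]
axis exp [ 0.50367873 -0.12233341] line at stop y [0.52339374 0.18503497] pt [0.51635267 0.07526055]
```

View pics/e1.png

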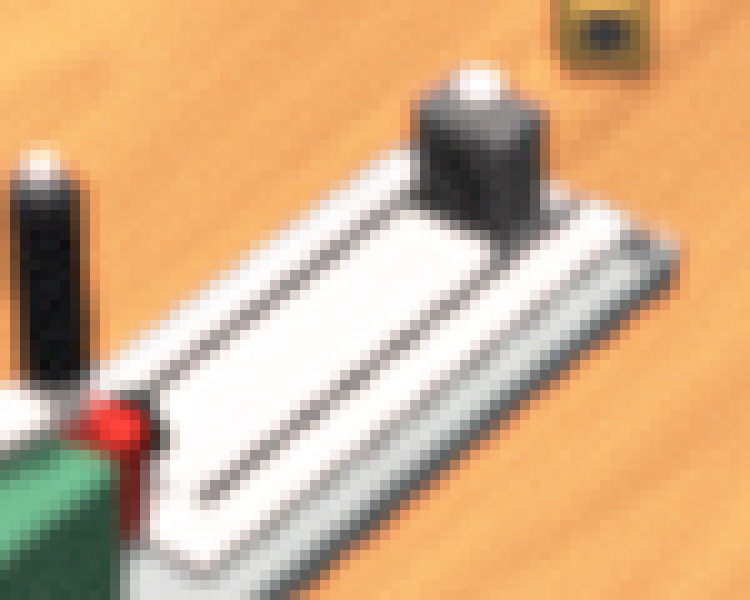

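```bash
python3 - <<'E'
from h import *
s=readout.observe(); print(s['t'],s['ee_pos'],s['ee_rot'].round(3).tolist(),s['q'])
print(onplane('top',[(134,266),(162,294),(166,212),(173,254)],.03).round(3))
R=s['ee_rot']; print('openang',np.degrees(np.arctan2(R[1,0],R[0,0])))
E
```

```text
0.1 [0.17185655 0.62633887 0.25494195] [[0.265, 0.964, -0.0], [0.964, -0.265, -0.002], [-0.002, 0.0, -1.0]] [-1.36921598  0.53709601 -0.00444684  1.53872565  0.00260977  1.06731517
 -0.07122647]
[[0.439 0.45  0.03 ]
 [0.362 0.369 0.03 ]
 [0.59  0.362 0.03 ]
 [0.471 0.339 0.03 ]]
openang 74.66057264367025
```

Emit:
play_rows:
  targets:
    - [0.75,-0.7125,-0.1,0,0,-0.643]
    - [0.75,-0.7125,-0.1,0,0,-0.643]
    - [0.75,-0.7125,-0.1,0,0,-0.643]
    - [0.75,-0.7125,-0.1,0,0,-0.643]
    - [0.75,-0.7125,-0.1,0,0,-0.643]
  hand: 0.4
  newtons: 25

```text
t: 0.52
ee_pos: [0.3232, 0.4821, 0.2349]
ee_rot: [[0.783, 0.623, -0.001], [0.623, -0.783, -0.001], [-0.002, 0.0, -1.0]]
force: [0.3, 0.4, -0.1]
grip_width: 0.062
```

Emit:
play_rows:
  targets:
    - [0.372,-0.3525,-0.1,0,0,-0.04]
    - [0.372,-0.3525,-0.2,0,0,-0.04]
    - [0.372,-0.3525,-0.2,0,0,-0.04]
    - [0.372,-0.3525,-0.2,0,0,-0.04]
    - [0.372,-0.3525,-0.2,0,0,-0.04]

```text
t: 0.93
ee_pos: [0.4632, 0.3487, 0.1598]
ee_rot: [[0.808, 0.589, -0.002], [0.589, -0.808, -0.001], [-0.002, 0.0, -1.0]]
force: [0.8, -0.4, 0.7]
grip_width: 0.0617
```

Emit:
play_rows:
  targets:
    - [0,0,0,0,0,0]
    - [0,0,0,0,0,0]
    - [0,0,0,0,0,0]
    - [0,0,0,0,0,0]
    - [0,0,0,0,0,0]

```text
t: 1.35
ee_pos: [0.4621, 0.3506, 0.1603]
ee_rot: [[0.806, 0.592, -0.001], [0.592, -0.806, -0.0], [-0.001, -0.001, -1.0]]
force: [-1.0, -0.5, -0.5]
grip_width: 0.0616
```

```bash
python3 - <<'E'
from h import *
s=readout.observe(); print(s['t'],s['ee_pos'],np.degrees(np.arctan2(s['ee_rot'][1,0],s['ee_rot'][0,0])))
for n in('top','scene'):
    im=viewer.snapshot(n)[:,:,::-1].copy()
    p=proj(n,[s['ee_pos'],s['ee_pos']+s['ee_rot']@[0,0,.017]]); print(n,p)
    x,y=p[0].astype(int); x0,y0=max(x-35,0),max(y-35,0)
    cv2.imwrite(f'pics/g_{n}.png',cv2.resize(im[y0:y0+75,x0:x0+75],None,fx=7,fy=7,interpolation=cv2.INTER_CUBIC)); print(x0,y0)
E
```

```text
1.35 [0.46214868 0.3505622  0.16032191] 36.28581673093482
top [[155.54854812 253.84128785]
 [157.45044039 254.35680967]]
120 218
scene [[299.73198415 141.07286197]
 [299.62743091 145.01947112]]
264 106
```

View pics/g_scene.png

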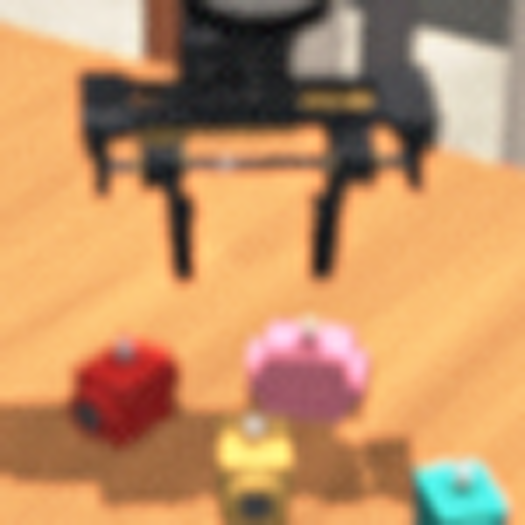

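View pics/g_top.png

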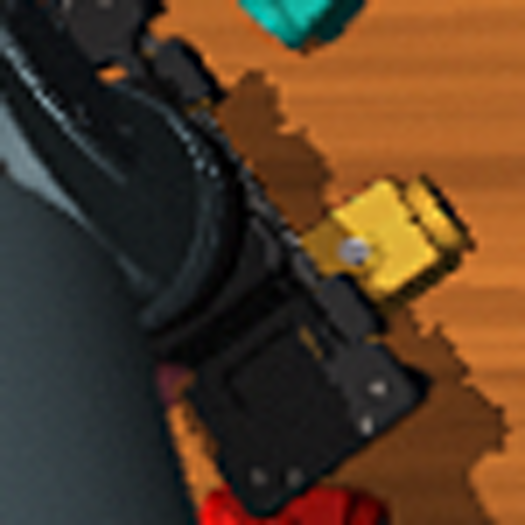

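Emit:
play_rows:
  targets:
    - [0.025,-0.0235,0,0,0,0]
    - [0.025,-0.0235,-0.06,0,0,0]
    - [0.025,-0.0235,-0.14,0,0,0]
    - [0.025,-0.0235,-0.22,0,0,0]
    - [0.025,-0.0235,-0.22,0,0,0]

```text
t: 1.87
ee_pos: [0.4697, 0.338, 0.0673]
ee_rot: [[0.806, 0.592, -0.008], [0.592, -0.806, -0.006], [-0.01, 0.0, -1.0]]
force: [-1.2, -0.1, -1.0]
grip_width: 0.0616
```

Emit:
play_rows:
  targets:
    - [0.0055,0.008,0,0,0,0]
    - [0.0055,0.008,-0.03,0,0,0]
    - [0.0055,0.008,-0.06,0,0,0]
    - [0.0055,0.008,-0.085,0,0,0]
    - [0.0055,0.008,-0.085,0,0,0]

```text
t: 2.28
ee_pos: [0.471, 0.3406, 0.0318]
ee_rot: [[0.806, 0.592, -0.01], [0.592, -0.806, -0.008], [-0.012, 0.0, -1.0]]
force: [-0.8, -0.2, 0.0]
grip_width: 0.0617
```

```bash
python3 - <<'E'
from h import *
s=readout.observe(); print(s['t'],s['ee_pos'],s['dq'].round(3),np.degrees(np.arctan2(s['ee_rot'][1,0],s['ee_rot'][0,0])))
for n in('top','scene'):
    im=viewer.snapshot(n)[:,:,::-1].copy()
    p=proj(n,[s['ee_pos']]); 
    x,y=p[0].astype(int); x0,y0=max(x-30,0),max(y-30,0)
    cv2.imwrite(f'pics/h_{n}.png',cv2.resize(im[y0:y0+60,x0:x0+60],None,fx=8,fy=8,interpolation=cv2.INTER_CUBIC))
E
```

```text
2.2833 [0.47104615 0.34064823 0.03183032] [-0.003 -0.024  0.009 -0.004  0.005  0.03  -0.005] 36.289115108325824
```

View pics/h_scene.png

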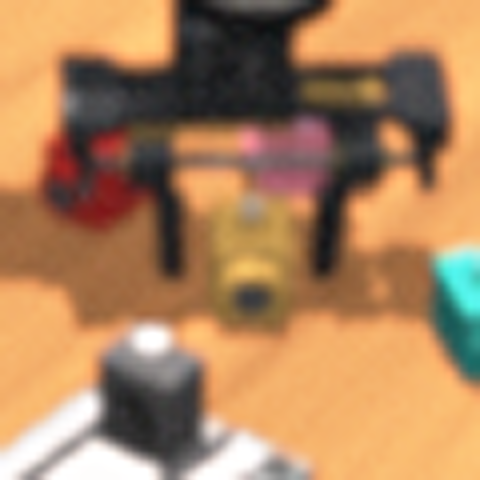

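Emit:
play_rows:
  targets:
    - [0,0,0,0,0,0]
    - [0,0,0,0,0,0]
    - [0,0,0,0,0,0]
    - [0,0,0,0,0,0]
    - [0,0,0,0,0,0]
  hand: -1
  newtons: 30

```text
t: 2.8
ee_pos: [0.4722, 0.3414, 0.0337]
ee_rot: [[0.806, 0.592, -0.007], [0.592, -0.806, -0.006], [-0.01, 0.0, -1.0]]
force: [0.5, -0.2, 3.2]
grip_width: 0.04
```

Emit:
play_rows:
  targets:
    - [0,0,0,0,0,0]
    - [0,0,0,0,0,0]
    - [0,0,0.05,0,0,0]
    - [0,0,0.1,0,0,0]
    - [0,0,0.15,0,0,0]

```text
t: 3.22
ee_pos: [0.4713, 0.3406, 0.0936]
ee_rot: [[0.806, 0.592, -0.009], [0.592, -0.806, -0.008], [-0.012, 0.001, -1.0]]
force: [-0.1, -0.0, -3.2]
grip_width: 0.0404
```

Emit:
play_rows:
  targets:
    - [0,0,0.1,0,0,0]
    - [0.03,-0.1,0.2,0,0,-0.12]
    - [0.05,-0.2,0.2,0,0,-0.24]
    - [0.07,-0.3,0.2,0,0,-0.36]
    - [0.09,-0.4,0.2,0,0,-0.48]

```text
t: 3.63
ee_pos: [0.5055, 0.1892, 0.1743]
ee_rot: [[0.992, 0.128, -0.011], [0.128, -0.992, -0.001], [-0.011, -0.0, -1.0]]
force: [0.3, -0.2, -4.1]
grip_width: 0.0399
```

```bash
python3 - <<'E'
from h import *
s=readout.observe(); print(s['t'],s['ee_pos'],s['grip_width'],np.degrees(np.arctan2(s['ee_rot'][1,0],s['ee_rot'][0,0])))
E
```

```text
3.6333 [0.50550732 0.18915963 0.17434776] 0.039940037533382246 7.338725313480577
```

Emit:
play_rows:
  targets:
    - [0.015,-0.09,0,0,0,-0.1]
    - [0.0295,-0.18,0,0,0,-0.183]
    - [0.0295,-0.23,0,0,0,-0.183]
    - [0.0295,-0.23,0,0,0,-0.183]
    - [0.0295,-0.23,0,0,0,-0.183]

```text
t: 4.05
ee_pos: [0.5167, 0.0958, 0.174]
ee_rot: [[0.998, -0.066, -0.012], [-0.066, -0.998, 0.001], [-0.012, 0.0, -1.0]]
force: [-0.0, 1.7, -4.1]
grip_width: 0.0398
```

Emit:
play_rows:
  targets:
    - [0,0,0,0,0,0]
    - [0,0,0,0,0,0]
    - [0,0,0,0,0,0]
    - [0,0,0,0,0,0]
    - [0,0,0,0,0,0]

```text
t: 4.47
ee_pos: [0.5167, 0.0965, 0.1739]
ee_rot: [[0.998, -0.065, -0.012], [-0.065, -0.998, 0.001], [-0.012, 0.0, -1.0]]
force: [0.1, -0.3, -4.2]
grip_width: 0.0399
```

```bash
python3 - <<'E'
from h import *
s=readout.observe(); print(s['t'],s['ee_pos'],s['grip_width'],np.degrees(np.arctan2(s['ee_rot'][1,0],s['ee_rot'][0,0])))
E
```

```text
4.4667 [0.51665517 0.09654459 0.17392379] 0.039936200734669254 -3.7178005310379767
```

Emit:
play_rows:
  targets:
    - [0.0012,0,-0.06,0,0,0]
    - [0.0012,0,-0.12,0,0,0]
    - [0.0012,0,-0.18,0,0,0]
    - [0.0012,0,-0.23,0,0,0]
    - [0.0012,0,-0.23,0,0,0]

```text
t: 4.88
ee_pos: [0.5146, 0.0965, 0.0787]
ee_rot: [[0.998, -0.064, -0.018], [-0.064, -0.998, -0.001], [-0.018, 0.002, -1.0]]
force: [-0.7, 0.4, -3.1]
grip_width: 0.0402
```

Emit:
play_rows:
  targets:
    - [0,0,0,0,0,0]
    - [0,0,0,0,0,0]
    - [0,0,0,0,0,0]
    - [0,0,0,0,0,0]
    - [0,0,0,0,0,0]

```text
t: 5.3
ee_pos: [0.5153, 0.0967, 0.0797]
ee_rot: [[0.998, -0.064, -0.016], [-0.064, -0.998, -0.0], [-0.016, 0.001, -1.0]]
force: [0.1, -0.0, -3.4]
grip_width: 0.0398
```

```bash
python3 - <<'E'
from h import *
s=readout.observe(); print(s['t'],s['ee_pos'],s['grip_width'],np.degrees(np.arctan2(s['ee_rot'][1,0],s['ee_rot'][0,0])))
for n in('top','scene'):
    im=viewer.snapshot(n)[:,:,::-1].copy(); cv2.imwrite(f'pics/i_{n}_full.png',im)
    p=proj(n,[s['ee_pos']]); 
    x,y=p[0].astype(int); x0,y0=x-35,y-30; print(x0,y0)
    cv2.imwrite(f'pics/i_{n}.png',cv2.resize(im[y0:y0+60,x0:x0+70],None,fx=10,fy=10,interpolation=cv2.INTER_CUBIC))
E
```

```text
5.3 [0.51528121 0.09670019 0.07966001] 0.0397882737490149 -3.6656499903531943
223 204
237 165
```

View pics/i_scene.png

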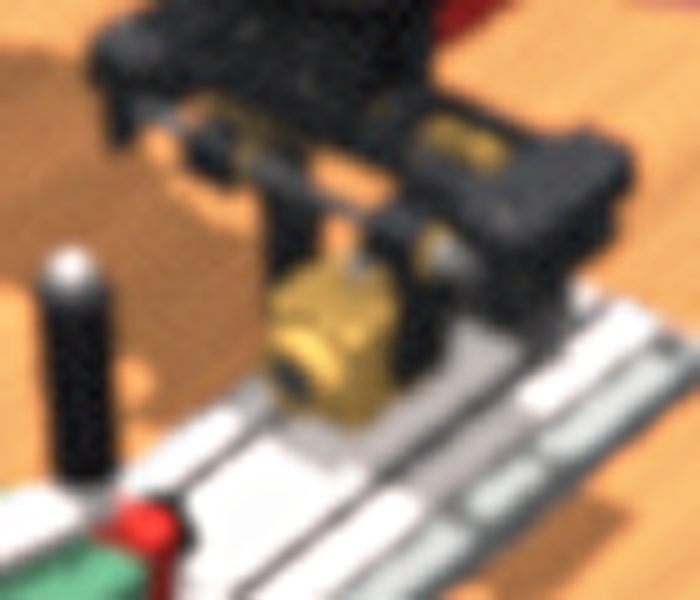

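View pics/i_top.png

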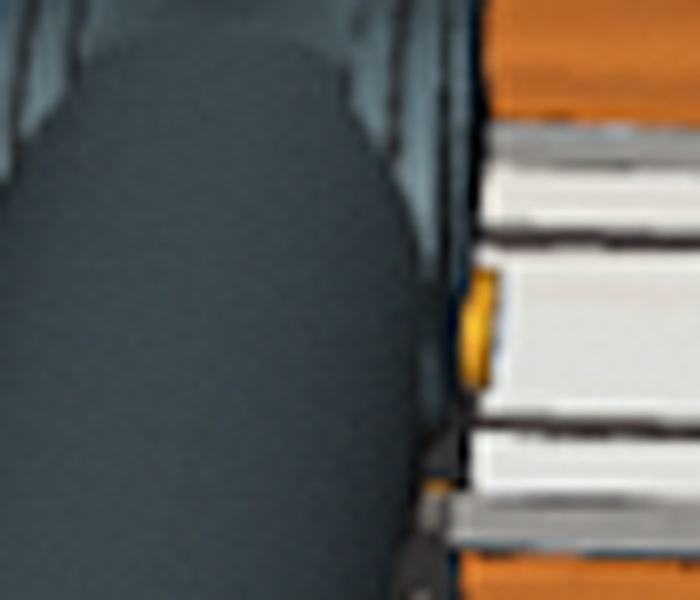

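```bash
python3 - <<'E'
from h import *
a=cv2.imread('pics/i_top_full.png'); g=cv2.cvtColor(a,cv2.COLOR_BGR2GRAY); h=cv2.cvtColor(a,cv2.COLOR_BGR2HSV)
print(h[226:246,271,:].tolist())
print(g[224:252,278].tolist())
# expected edges of port (r 16.5) at end y -35mm, z= .0797-.0337+.022
s=readout.observe(); R=s['ee_rot']; P=s['ee_pos']
for dx in(-.0165,0,.0165): print(proj('top',[P+R[:,0]*dx-R[:,1]*(-.033)*1+np.array([0,0,-.0117])]))
# lips expected at clamp y .06 from c0x .5115
ex=np.array([.998,-.064]);ey=np.array([.064,.998])
for u in(-.026,0,.026): q=np.array([.5115,.0074])+.03*ey+u*ex; print('lip',u,proj('top',[[q[0],q[1],.036]]))
E
```

```text
[[30, 9, 120], [168, 26, 49], [12, 10, 122], [12, 6, 206], [18, 42, 183], [18, 218, 158], [19, 221, 205], [19, 217, 222], [19, 218, 218], [20, 216, 203], [21, 211, 193], [21, 215, 185], [19, 227, 166], [18, 237, 143], [18, 236, 131], [18, 234, 119], [16, 147, 97], [17, 11, 162], [30, 7, 189], [19, 16, 127]]
[220, 232, 173, 63, 90, 189, 226, 221, 218, 215, 220, 222, 220, 221, 222, 221, 222, 222, 221, 224, 226, 155, 65, 80, 194, 228, 223, 223]
[[270.99715711 241.88595916]]
[[271.3057728  235.75116082]]
[[271.61350734 229.64240781]]
lip -0.026 [[281.05590299 246.10957478]]
lip 0 [[281.49217446 236.63896419]]
lip 0.026 [[281.92577158 227.22371778]]
```

Emit:
play_rows:
  targets:
    - [0.006,0,0,0,-0.007,0]
    - [0.006,0,0,0,-0.007,0]
    - [0.006,0,0,0,-0.007,0]
    - [0.006,0,0,0,-0.007,0]
    - [0.006,0,0,0,-0.007,0]

```text
t: 5.82
ee_pos: [0.5173, 0.0967, 0.0793]
ee_rot: [[0.998, -0.064, -0.01], [-0.064, -0.998, -0.0], [-0.01, 0.001, -1.0]]
force: [0.2, -0.2, -3.3]
grip_width: 0.0394
```

Emit:
play_rows:
  targets:
    - [0.001,0,-0.01,0,0,0]
    - [0.001,0,-0.02,0,0,0]
    - [0.001,0,-0.03,0,0,0]
    - [0.001,0,-0.036,0,0,0]
    - [0.001,0,-0.036,0,0,0]

```text
t: 6.23
ee_pos: [0.5173, 0.0965, 0.0641]
ee_rot: [[0.998, -0.064, -0.011], [-0.064, -0.998, -0.001], [-0.011, 0.002, -1.0]]
force: [0.3, -0.2, -3.9]
grip_width: 0.0397
```

Emit:
play_rows:
  targets:
    - [0,0,0,0,0,0]
    - [0,0,0,0,0,0]
    - [0,0,0,0,0,0]
    - [0,0,0,0,0,0]
    - [0,0,0,0,0,0]

```text
t: 6.65
ee_pos: [0.5173, 0.0965, 0.0642]
ee_rot: [[0.998, -0.064, -0.011], [-0.064, -0.998, -0.001], [-0.011, 0.001, -1.0]]
force: [-0.8, 1.3, -3.6]
grip_width: 0.04
```

Emit:
play_rows:
  targets:
    - [0,0,-0.004,0,0,0]
    - [0,0,-0.004,0,0,0]
    - [0,0,-0.004,0,0,0]
    - [0,0,-0.004,0,0,0]
    - [0,0,-0.004,0,0,0]

```text
t: 7.07
ee_pos: [0.5175, 0.0966, 0.0637]
ee_rot: [[0.998, -0.064, -0.011], [-0.064, -0.998, -0.0], [-0.011, 0.001, -1.0]]
force: [-3.6, -1.5, 10.8]
grip_width: 0.04
```

Emit:
play_rows:
  targets:
    - [0,0,0,0,0,0]
    - [0,0,0,0,0,0]
    - [0,0,0,0,0,0]
    - [0,0,0,0,0,0]
    - [0,0,0,0,0,0]
  hand: 0.4

```text
t: 7.48
ee_pos: [0.5176, 0.0966, 0.0637]
ee_rot: [[0.998, -0.064, -0.01], [-0.064, -0.998, -0.0], [-0.01, 0.001, -1.0]]
force: [0.0, -0.1, -0.1]
grip_width: 0.0618
```

Contact was felt at the floor height, and the fingers are now open. Next I raise straight up.

Emit:
play_rows:
  targets:
    - [0,0,0.05,0,0,0]
    - [0,0,0.12,0,0,0]
    - [0,0,0.2,0,0,0]
    - [0,0,0.3,0,0,0]
    - [0,0,0.4,0,0,0]

```text
t: 7.9
ee_pos: [0.5169, 0.0963, 0.2248]
ee_rot: [[0.998, -0.064, -0.012], [-0.065, -0.998, -0.001], [-0.012, 0.002, -1.0]]
force: [1.5, 0.6, -0.2]
grip_width: 0.0614
```

Emit:
play_rows:
  targets:
    - [-0.05,-0.1,0.05,0,0,0]
    - [-0.1,-0.2,0.12,0,0,0]
    - [-0.1,-0.3,0.12,0,0,0]
    - [-0.1,-0.4,0.12,0,0,0]
    - [-0.1,-0.4,0.12,0,0,0]

```text
t: 8.32
ee_pos: [0.4761, -0.0699, 0.2742]
ee_rot: [[0.997, -0.071, -0.009], [-0.071, -0.997, -0.002], [-0.009, 0.003, -1.0]]
force: [0.6, -0.8, 0.8]
grip_width: 0.0617
```

```bash
python3 - <<'E'
from h import *
s=readout.observe(); print(s['t'],s['ee_pos'],s['q'].round(3))
b=viewer.snapshot('scene')[:,:,::-1].copy(); a=viewer.snapshot('top')[:,:,::-1].copy()
cv2.imwrite('pics/j_scene_full.png',b);cv2.imwrite('pics/j_top_full.png',a)
f=lambda i,x,y,w,h,s:cv2.resize(i[y:y+h,x:x+w],None,fx=s,fy=s,interpolation=cv2.INTER_CUBIC)
cv2.imwrite('pics/j1.png',f(b,225,155,100,80,7)); cv2.imwrite('pics/j2.png',f(a,212,205,112,62,7))
E
```

```text
8.3167 [ 0.47608987 -0.06991406  0.27420312] [-0.423  0.25   0.559  1.972 -0.155  0.972  0.14 ]
```

View pics/j1.png

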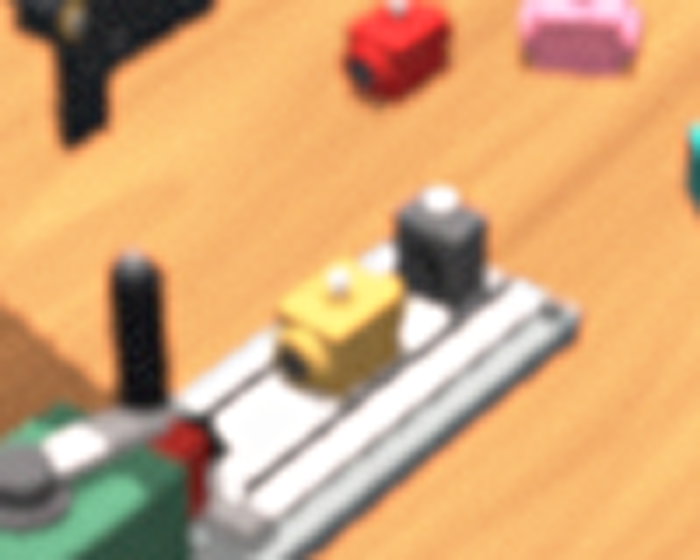

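View pics/j2.png

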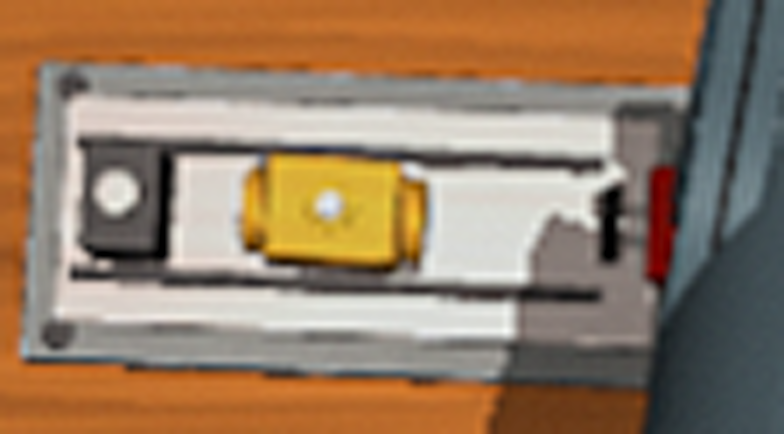

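The valve sits squarely between the lips, at top (258,234), clear of both the pad and the stop. Next is the sleeve.

Emit:
play_rows:
  targets:
    - [0.1235,0.024,0,0,0,0.06]
    - [0.1235,0.024,0,0,0,0.06]
    - [0.1235,0.024,0,0,0,0.06]
    - [0.1235,0.024,-0.06,0,0,0.06]
    - [0.1235,0.024,-0.06,0,0,0.06]

```text
t: 8.83
ee_pos: [0.5235, -0.0559, 0.2463]
ee_rot: [[1.0, -0.006, -0.017], [-0.006, -1.0, -0.002], [-0.017, 0.002, -1.0]]
force: [-1.3, 0.8, -1.0]
grip_width: 0.0615
```

Emit:
play_rows:
  targets:
    - [0,0,0,0,0,0]
    - [0,0,0,0,0,0]
    - [0,0,0,0,0,0]
    - [0,0,0,0,0,0]
    - [0,0,0,0,0,0]

```text
t: 9.25
ee_pos: [0.5237, -0.0559, 0.247]
ee_rot: [[1.0, -0.006, -0.015], [-0.006, -1.0, -0.002], [-0.015, 0.002, -1.0]]
force: [-0.4, 0.8, -0.0]
grip_width: 0.0614
```

```bash
python3 - <<'E'
from h import *
s=readout.observe(); print(s['t'],s['ee_pos'],s['ee_rot'].round(3).tolist())
b=viewer.snapshot('scene')[:,:,::-1].copy()
cv2.imwrite('pics/k_scene.png',cv2.resize(b[130:240,190:320],None,fx=6,fy=6,interpolation=cv2.INTER_CUBIC))
E
```

```text
9.25 [ 0.5237337  -0.05588716  0.24695577] [[1.0, -0.006, -0.015], [-0.006, -1.0, -0.002], [-0.015, 0.002, -1.0]]
```

View pics/k_scene.png

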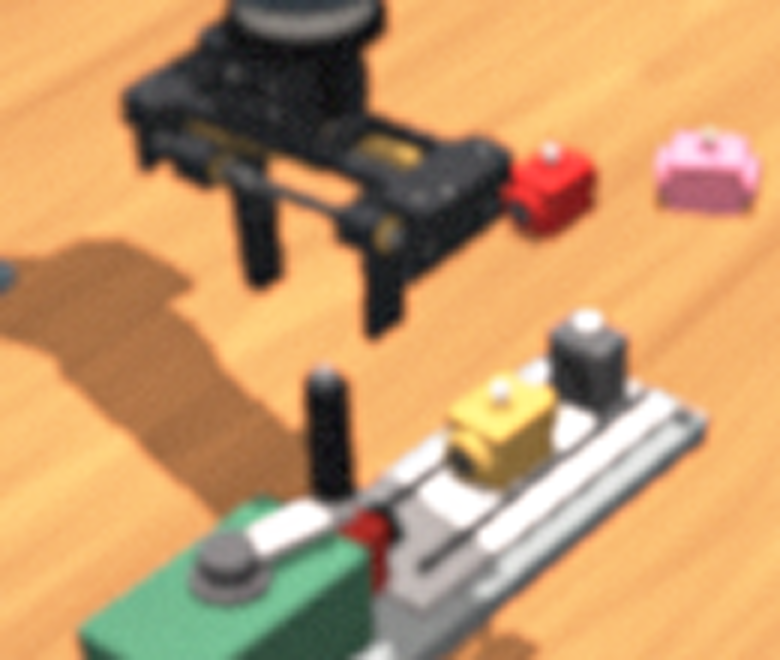

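Emit:
play_rows:
  targets:
    - [0.0045,-0.0115,-0.02,0,-0.0143,0]
    - [0.0045,-0.0115,-0.07,0,-0.0143,0]
    - [0.0045,-0.0115,-0.13,0,-0.0143,0]
    - [0.0045,-0.0115,-0.19,0,-0.0143,0]
    - [0.0045,-0.0115,-0.2275,0,-0.0143,0]

```text
t: 9.72
ee_pos: [0.5248, -0.0604, 0.1542]
ee_rot: [[1.0, -0.006, -0.002], [-0.006, -1.0, -0.002], [-0.002, 0.002, -1.0]]
force: [-0.3, 0.2, 0.5]
grip_width: 0.0621
```

Emit:
play_rows:
  targets:
    - [0,0,0,0,0,0]
    - [0,0,0,0,0,0]
    - [0,0,0,0,0,0]
    - [0,0,0,0,0,0]
    - [0,0,0,0,0,0]

```text
t: 10.13
ee_pos: [0.5256, -0.0604, 0.1553]
ee_rot: [[1.0, -0.006, 0.0], [-0.006, -1.0, -0.002], [0.0, 0.002, -1.0]]
force: [-0.1, 0.5, -0.1]
grip_width: 0.0616
```

```bash
python3 - <<'E'
from h import *
s=readout.observe(); print(s['t'],s['ee_pos'],s['ee_rot'].round(3).tolist())
b=viewer.snapshot('scene')[:,:,::-1].copy()
cv2.imwrite('pics/l_scene.png',cv2.resize(b[150:240,200:290],None,fx=6,fy=6,interpolation=cv2.INTER_CUBIC))
E
```

```text
10.1333 [ 0.52558154 -0.06040659  0.15531972] [[1.0, -0.006, 0.0], [-0.006, -1.0, -0.002], [0.0, 0.002, -1.0]]
```

View pics/l_scene.png

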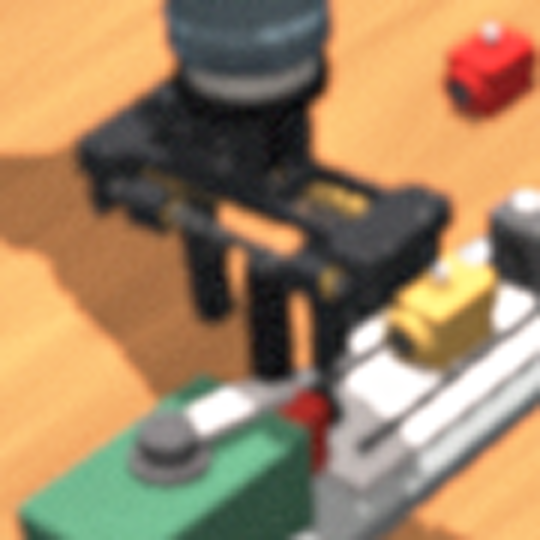

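The sleeve stands between the fingers, so I close on it.

Emit:
play_rows:
  targets:
    - [0,0,0,0,0,0]
    - [0,0,0,0,0,0]
    - [0,0,0,0,0,0]
    - [0,0,0,0,0,0]
    - [0,0,0,0,0,0]
  hand: -1
  newtons: 45

```text
t: 10.6
ee_pos: [0.5254, -0.0603, 0.1552]
ee_rot: [[1.0, -0.006, -0.0], [-0.006, -1.0, -0.002], [-0.0, 0.002, -1.0]]
force: [0.1, -0.2, -0.6]
grip_width: 0.0307
```

Emit:
play_rows:
  targets:
    - [0,0,0,0,0,0]
    - [0,0,0,0,0,0]
    - [0,0,0,0,0,0]
    - [0,0,0,0,0,0]
    - [0,0,0,0,0,0]

```text
t: 11.02
ee_pos: [0.5242, -0.0603, 0.155]
ee_rot: [[1.0, -0.006, -0.003], [-0.006, -1.0, -0.001], [-0.003, 0.001, -1.0]]
force: [-5.1, -0.1, 4.8]
grip_width: 0.0252
```

```bash
cat > arc.py <<'E'
import sys
from h import *
A=np.array([.5040,-.1220]); r=.065
if len(sys.argv)>2: A=np.array([float(sys.argv[2]),float(sys.argv[3])])
d=float(sys.argv[1]); n=int(sys.argv[4]) if len(sys.argv)>4 else 5
s=readout.observe(); p=s['ee_pos']; v=p[:2]-A; a=np.arctan2(v[1],v[0]); R=s['ee_rot']
F=s['force']; rad=np.array([np.cos(a),np.sin(a)]); tan=np.array([np.sin(a),-np.cos(a)])
print('t',s['t'],'ang',round(a,3),'r',np.linalg.norm(v).round(4),'z',p[2].round(4),'w',s['grip_width'].round(4),'Frad',(F[:2]@rad).round(2),'Ftan(push back)',(-F[:2]@tan).round(2),'Fz',F[2].round(1))
tl=cv2.Rodrigues(np.array([[1,0,0],[0,-1,0],[0,0,-1.]])@R.T)[0].ravel()/np.radians(60)
dz=(.155-p[2])/.4
for k in range(1,6):
    b=a-d*min(k,n)/n; q=A+r*np.array([np.cos(b),np.sin(b)])-p[:2]
    print([round(float(x),4) for x in (*q/.4,dz,*tl)],end=', ')
print()
E
python3 arc.py 0.5
```

```text
Traceback (most recent call last):
  File "arc.py", line 8, in <module>
    print('t',s['t'],'ang',round(a,3),'r',np.linalg.norm(v).round(4),'z',p[2].round(4),'w',s['grip_width'].round(4),'Frad',(F[:2]@rad).round(2),'Ftan(push back)',(-F[:2]@tan).round(2),'Fz',F[2].round(1))
                                                                                           ^^^^^^^^^^^^^^^^^^^^^
AttributeError: 'float' object has no attribute 'round'
```

```bash
sed -i "s/s\['grip_width'\].round(4)/round(s['grip_width'],4)/" arc.py; python3 arc.py 0.5
```

```text
t 11.0167 ang 1.254 r 0.0649 z 0.155 w 0.0252 Frad -1.7 Ftan(push back) 4.83 Fz 4.8
[0.0152, -0.0056, 0.0001, 0.0011, -0.0028, 0.0062], [0.0297, -0.0129, 0.0001, 0.0011, -0.0028, 0.0062], [0.0435, -0.0216, 0.0001, 0.0011, -0.0028, 0.0062], [0.0562, -0.0317, 0.0001, 0.0011, -0.0028, 0.0062], [0.0679, -0.0429, 0.0001, 0.0011, -0.0028, 0.0062],
```

Emit:
play_rows:
  targets:
    - [0.015,-0.0055,0,0,0,0]
    - [0.03,-0.013,0,0,0,0]
    - [0.0435,-0.0215,0,0,0,0]
    - [0.056,-0.0315,0,0,0,0]
    - [0.068,-0.043,0,0,0,0]

```text
t: 11.43
ee_pos: [0.5497, -0.0759, 0.1548]
ee_rot: [[1.0, -0.006, -0.008], [-0.006, -1.0, 0.002], [-0.008, -0.002, -1.0]]
force: [-9.2, 5.1, 10.5]
grip_width: 0.0247
```

```bash
python3 arc.py 0.9
```

```text
t 11.4333 ang 0.789 r 0.0649 z 0.1548 w 0.0247 Frad -2.84 Ftan(push back) 10.15 Fz 10.5
[0.019, -0.0222, 0.0005, -0.0018, -0.0072, 0.0053], [0.0335, -0.0475, 0.0005, -0.0018, -0.0072, 0.0053], [0.0432, -0.0751, 0.0005, -0.0018, -0.0072, 0.0053], [0.0478, -0.1039, 0.0005, -0.0018, -0.0072, 0.0053], [0.0472, -0.1331, 0.0005, -0.0018, -0.0072, 0.0053],
```

Emit:
play_rows:
  targets:
    - [0.019,-0.022,0.002,0,-0.005,0.005]
    - [0.0335,-0.0475,0.002,0,-0.005,0.005]
    - [0.043,-0.075,0.002,0,-0.005,0.005]
    - [0.048,-0.104,0.002,0,-0.005,0.005]
    - [0.047,-0.133,0.002,0,-0.005,0.005]

```text
t: 11.85
ee_pos: [0.5688, -0.1252, 0.1551]
ee_rot: [[1.0, 0.003, -0.004], [0.003, -1.0, 0.007], [-0.004, -0.007, -1.0]]
force: [-1.0, 10.4, 1.3]
grip_width: 0.025
```

```bash
python3 arc.py 0.9
```

```text
t 11.85 ang -0.049 r 0.0649 z 0.1551 w 0.025 Frad -1.47 Ftan(push back) 10.38 Fz 1.3
[-0.0039, -0.0289, -0.0001, -0.0069, -0.0035, -0.0029], [-0.013, -0.0567, -0.0001, -0.0069, -0.0035, -0.0029], [-0.027, -0.0823, -0.0001, -0.0069, -0.0035, -0.0029], [-0.0454, -0.105, -0.0001, -0.0069, -0.0035, -0.0029], [-0.0675, -0.1241, -0.0001, -0.0069, -0.0035, -0.0029],
```

Emit:
play_rows:
  targets:
    - [-0.004,-0.029,0,-0.006,-0.0035,-0.003]
    - [-0.013,-0.0565,0,-0.006,-0.0035,-0.003]
    - [-0.027,-0.0825,0,-0.006,-0.0035,-0.003]
    - [-0.0455,-0.105,0,-0.006,-0.0035,-0.003]
    - [-0.0675,-0.124,0,-0.006,-0.0035,-0.003]

```text
t: 12.27
ee_pos: [0.5452, -0.1722, 0.1552]
ee_rot: [[1.0, 0.003, 0.006], [0.003, -1.0, 0.003], [0.006, -0.003, -1.0]]
force: [8.7, 6.1, -4.3]
grip_width: 0.0251
```

```bash
python3 arc.py 0.9
```

```text
t 12.2667 ang -0.883 r 0.065 z 0.1552 w 0.0251 Frad 0.79 Ftan(push back) 10.61 Fz -4.3
[-0.0241, -0.0165, -0.0005, -0.0028, 0.0056, -0.0031], [-0.0508, -0.0283, -0.0005, -0.0028, 0.0056, -0.0031], [-0.0792, -0.0352, -0.0005, -0.0028, 0.0056, -0.0031], [-0.1084, -0.0369, -0.0005, -0.0028, 0.0056, -0.0031], [-0.1374, -0.0333, -0.0005, -0.0028, 0.0056, -0.0031],
```

Emit:
play_rows:
  targets:
    - [-0.024,-0.0165,0,-0.003,0.005,-0.003]
    - [-0.051,-0.0285,0,-0.003,0.005,-0.003]
    - [-0.079,-0.035,0,-0.003,0.005,-0.003]
    - [-0.1085,-0.037,0,-0.003,0.005,-0.003]
    - [-0.1375,-0.033,0,-0.003,0.005,-0.003]

```text
t: 12.68
ee_pos: [0.4932, -0.1862, 0.1553]
ee_rot: [[1.0, 0.001, 0.007], [0.001, -1.0, -0.003], [0.007, 0.003, -1.0]]
force: [10.0, -3.0, -12.9]
grip_width: 0.0247
```

```bash
python3 arc.py 0.9
```

```text
t 12.6833 ang -1.738 r 0.0651 z 0.1553 w 0.0247 Frad 1.34 Ftan(push back) 10.39 Fz -12.9
[-0.0282, 0.0077, -0.0008, 0.0031, 0.007, -0.0006], [-0.0547, 0.0201, -0.0008, 0.0031, 0.007, -0.0006], [-0.0785, 0.037, -0.0008, 0.0031, 0.007, -0.0006], [-0.0989, 0.0578, -0.0008, 0.0031, 0.007, -0.0006], [-0.1153, 0.0821, -0.0008, 0.0031, 0.007, -0.0006],
```

Emit:
play_rows:
  targets:
    - [-0.028,0.0075,-0.002,0.003,0.007,0]
    - [-0.0545,0.02,-0.002,0.003,0.007,0]
    - [-0.0785,0.037,-0.002,0.003,0.007,0]
    - [-0.099,0.058,-0.002,0.003,0.007,0]
    - [-0.115,0.082,-0.002,0.003,0.007,0]

```text
t: 13.1
ee_pos: [0.4488, -0.1566, 0.1551]
ee_rot: [[1.0, -0.002, 0.006], [-0.002, -1.0, -0.006], [0.006, 0.006, -1.0]]
force: [5.4, -8.4, -6.4]
grip_width: 0.0252
```

```bash
python3 arc.py 0.9
```

```text
t 13.1 ang -2.581 r 0.0651 z 0.1551 w 0.0252 Frad -0.07 Ftan(push back) 10.0 Fz -6.4
[-0.0129, 0.0262, -0.0003, 0.0054, 0.0054, 0.0016], [-0.0213, 0.0542, -0.0003, 0.0054, 0.0054, 0.0016], [-0.0245, 0.0832, -0.0003, 0.0054, 0.0054, 0.0016], [-0.0225, 0.1124, -0.0003, 0.0054, 0.0054, 0.0016], [-0.0153, 0.1407, -0.0003, 0.0054, 0.0054, 0.0016],
```

Emit:
play_rows:
  targets:
    - [-0.013,0.026,-0.001,0.005,0.005,0.002]
    - [-0.0215,0.054,-0.001,0.005,0.005,0.002]
    - [-0.0245,0.083,-0.001,0.005,0.005,0.002]
    - [-0.0225,0.1125,-0.001,0.005,0.005,0.002]
    - [-0.0155,0.1405,-0.001,0.005,0.005,0.002]

```text
t: 13.52
ee_pos: [0.4416, -0.1032, 0.1549]
ee_rot: [[1.0, -0.003, 0.0], [-0.003, -1.0, -0.004], [0.0, 0.004, -1.0]]
force: [-3.9, -10.3, 4.5]
grip_width: 0.0254
```

```bash
python3 arc.py 0.9
```

```text
t 13.5167 ang 2.848 r 0.0651 z 0.1549 w 0.0254 Frad 0.79 Ftan(push back) 11.0 Fz 4.5
[0.0113, 0.027, 0.0001, 0.0036, 0.0, 0.0028], [0.0269, 0.0517, 0.0001, 0.0036, 0.0, 0.0028], [0.0466, 0.0732, 0.0001, 0.0036, 0.0, 0.0028], [0.0699, 0.0908, 0.0001, 0.0036, 0.0, 0.0028], [0.096, 0.104, 0.0001, 0.0036, 0.0, 0.0028],
```

Emit:
play_rows:
  targets:
    - [0.0115,0.027,0,0.0035,0,0.003]
    - [0.027,0.0515,0,0.0035,0,0.003]
    - [0.0465,0.073,0,0.0035,0,0.003]
    - [0.07,0.091,0,0.0035,0,0.003]
    - [0.096,0.104,0,0.0035,0,0.003]

```text
t: 13.93
ee_pos: [0.4779, -0.0624, 0.1548]
ee_rot: [[1.0, -0.001, -0.005], [-0.001, -1.0, -0.001], [-0.005, 0.001, -1.0]]
force: [-10.1, -4.7, 11.2]
grip_width: 0.0251
```

```bash
python3 arc.py 0.8
```

```text
t 13.9333 ang 1.984 r 0.0651 z 0.1548 w 0.0251 Frad -0.23 Ftan(push back) 11.11 Fz 11.2
[0.0246, 0.0083, 0.0004, 0.0006, -0.0045, 0.0009], [0.0502, 0.0128, 0.0004, 0.0006, -0.0045, 0.0009], [0.0762, 0.0132, 0.0004, 0.0006, -0.0045, 0.0009], [0.1019, 0.0094, 0.0004, 0.0006, -0.0045, 0.0009], [0.1266, 0.0015, 0.0004, 0.0006, -0.0045, 0.0009],
```

Emit:
play_rows:
  targets:
    - [0.0245,0.0085,0.002,0,-0.0045,0.001]
    - [0.05,0.013,0.002,0,-0.0045,0.001]
    - [0.076,0.013,0.002,0,-0.0045,0.001]
    - [0.102,0.0095,0.002,0,-0.0045,0.001]
    - [0.1265,0.0015,0.002,0,-0.0045,0.001]

```text
t: 14.35
ee_pos: [0.526, -0.0609, 0.1549]
ee_rot: [[1.0, 0.001, -0.006], [0.001, -1.0, 0.001], [-0.006, -0.001, -1.0]]
force: [-9.8, 1.5, 6.5]
grip_width: 0.025
```

```bash
python3 arc.py 0.6
python3 - <<'E'
from h import *
b=viewer.snapshot('scene')[:,:,::-1].copy();a=viewer.snapshot('top')[:,:,::-1].copy()
cv2.imwrite('pics/m.png',np.hstack([cv2.resize(b[165:240,220:310],(480,400),interpolation=2),cv2.resize(a[210:265,215:281],(300,250),interpolation=2).repeat(1,0) if 0 else cv2.copyMakeBorder(cv2.resize(a[210:265,215:281],(300,250),interpolation=2),0,150,0,0,0)]))
E
```

```text
t 14.35 ang 1.225 r 0.0649 z 0.1549 w 0.025 Frad -1.89 Ftan(push back) 9.79 Fz 6.5
[0.018, -0.0075, 0.0002, -0.0011, -0.0062, -0.0005], [0.0348, -0.0173, 0.0002, -0.0011, -0.0062, -0.0005], [0.0504, -0.029, 0.0002, -0.0011, -0.0062, -0.0005], [0.0645, -0.0425, 0.0002, -0.0011, -0.0062, -0.0005], [0.0768, -0.0576, 0.0002, -0.0011, -0.0062, -0.0005],
```

View pics/m.png

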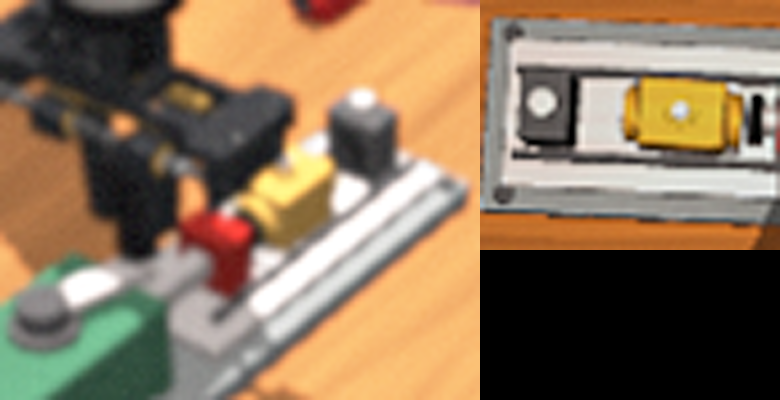

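Emit:
play_rows:
  targets:
    - [0.018,-0.0075,0.001,0,-0.006,0]
    - [0.035,-0.0175,0.001,0,-0.006,0]
    - [0.0505,-0.029,0.001,0,-0.006,0]
    - [0.0645,-0.0425,0.001,0,-0.006,0]
    - [0.077,-0.0575,0.001,0,-0.006,0]

```text
t: 14.87
ee_pos: [0.5561, -0.0832, 0.1549]
ee_rot: [[1.0, 0.001, -0.003], [0.001, -1.0, 0.003], [-0.003, -0.003, -1.0]]
force: [-12.1, 4.5, 9.6]
grip_width: 0.0251
```

```bash
python3 arc.py 0.7
```

```text
t 14.8667 ang 0.641 r 0.065 z 0.1549 w 0.0251 Frad -7.03 Ftan(push back) 10.89 Fz 9.6
[0.0123, -0.0191, 0.0003, -0.0028, -0.003, -0.0011], [0.0218, -0.0397, 0.0003, -0.0028, -0.003, -0.0011], [0.0283, -0.0615, 0.0003, -0.0028, -0.003, -0.0011], [0.0318, -0.084, 0.0003, -0.0028, -0.003, -0.0011], [0.032, -0.1067, 0.0003, -0.0028, -0.003, -0.0011],
```

Emit:
play_rows:
  targets:
    - [0.0125,-0.019,0.001,-0.003,-0.003,0]
    - [0.022,-0.0395,0.001,-0.003,-0.003,0]
    - [0.0285,-0.0615,0.001,-0.003,-0.003,0]
    - [0.032,-0.084,0.001,-0.003,-0.003,0]
    - [0.032,-0.1065,0.001,-0.003,-0.003,0]

```text
t: 15.28
ee_pos: [0.569, -0.1219, 0.155]
ee_rot: [[1.0, 0.004, -0.002], [0.004, -1.0, 0.005], [-0.002, -0.005, -1.0]]
force: [-3.5, 10.8, 5.1]
grip_width: 0.0249
```

```bash
python3 arc.py 0.7
```

```text
t 15.2833 ang 0.002 r 0.065 z 0.155 w 0.0249 Frad -3.46 Ftan(push back) 10.83 Fz 5.1
[-0.0015, -0.0227, 0.0, -0.0049, -0.0016, -0.0039], [-0.0062, -0.0449, 0.0, -0.0049, -0.0016, -0.0039], [-0.014, -0.0663, 0.0, -0.0049, -0.0016, -0.0039], [-0.0246, -0.0864, 0.0, -0.0049, -0.0016, -0.0039], [-0.038, -0.1047, 0.0, -0.0049, -0.0016, -0.0039],
```

Emit:
play_rows:
  targets:
    - [-0.0015,-0.0225,0,-0.005,-0.0015,-0.004]
    - [-0.006,-0.045,0,-0.005,-0.0015,-0.004]
    - [-0.014,-0.0665,0,-0.005,-0.0015,-0.004]
    - [-0.0245,-0.0865,0,-0.005,-0.0015,-0.004]
    - [-0.038,-0.1045,0,-0.005,-0.0015,-0.004]

```text
t: 15.7
ee_pos: [0.5567, -0.1601, 0.1552]
ee_rot: [[1.0, 0.004, 0.004], [0.004, -1.0, 0.004], [0.004, -0.004, -1.0]]
force: [5.9, 8.9, -2.3]
grip_width: 0.0248
```

```bash
python3 arc.py 0.5
python3 - <<'E'
from h import *
b=viewer.snapshot('scene')[:,:,::-1].copy();a=viewer.snapshot('top')[:,:,::-1].copy()
cv2.imwrite('pics/n1.png',np.vstack([cv2.resize(b[165:235,225:315],None,fx=5,fy=5,interpolation=2),cv2.resize(a[215:255,215:305],None,fx=5,fy=5,interpolation=2)]))
E
```

```text
t 15.7 ang -0.626 r 0.065 z 0.1552 w 0.0248 Frad -0.43 Ftan(push back) 10.65 Fz -2.3
[-0.0101, -0.0127, -0.0004, -0.0035, 0.0042, -0.0034], [-0.0215, -0.0243, -0.0004, -0.0035, 0.0042, -0.0034], [-0.034, -0.0347, -0.0004, -0.0035, 0.0042, -0.0034], [-0.0474, -0.0438, -0.0004, -0.0035, 0.0042, -0.0034], [-0.0617, -0.0515, -0.0004, -0.0035, 0.0042, -0.0034],
```

View pics/n1.png

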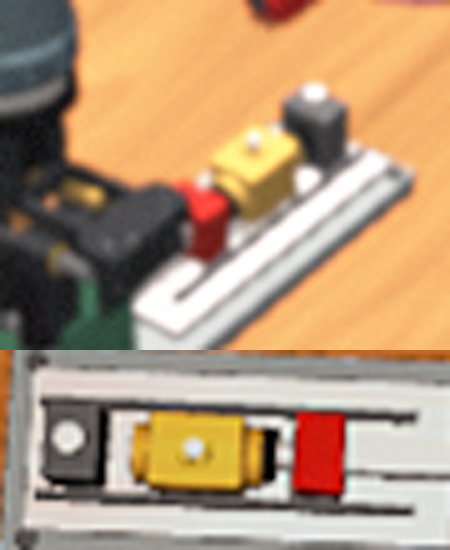

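Emit:
play_rows:
  targets:
    - [-0.01,-0.0125,0,-0.0035,0.004,-0.0035]
    - [-0.0215,-0.0245,0,-0.0035,0.004,-0.0035]
    - [-0.034,-0.0345,0,-0.0035,0.004,-0.0035]
    - [-0.0475,-0.044,0,-0.0035,0.004,-0.0035]
    - [-0.0615,-0.0515,0,-0.0035,0.004,-0.0035]

```text
t: 16.22
ee_pos: [0.534, -0.1798, 0.1552]
ee_rot: [[1.0, 0.001, 0.004], [0.001, -1.0, 0.0], [0.004, -0.0, -1.0]]
force: [8.4, 6.4, -6.0]
grip_width: 0.0251
```

```bash
python3 arc.py 0.3
python3 - <<'E'
from h import *
a=viewer.snapshot('top')[:,:,::-1].copy()
cv2.imwrite('pics/n2.png',cv2.resize(a[215:255,215:295],None,fx=8,fy=8,interpolation=2))
E
```

```text
t 16.2167 ang -1.092 r 0.0651 z 0.1552 w 0.0251 Frad -1.8 Ftan(push back) 10.4 Fz -6.0
[-0.0089, -0.004, -0.0005, -0.0004, 0.0041, -0.0006], [-0.0179, -0.0077, -0.0005, -0.0004, 0.0041, -0.0006], [-0.0271, -0.0108, -0.0005, -0.0004, 0.0041, -0.0006], [-0.0365, -0.0134, -0.0005, -0.0004, 0.0041, -0.0006], [-0.0461, -0.0154, -0.0005, -0.0004, 0.0041, -0.0006],
```

View pics/n2.png

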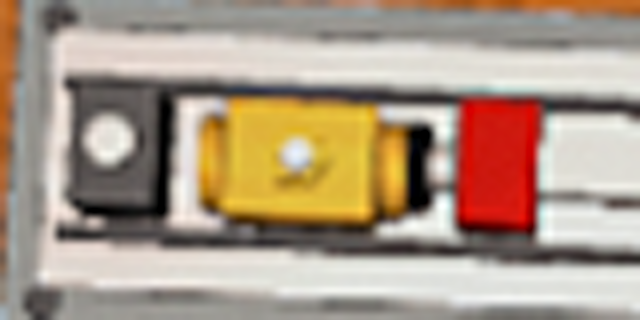

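Emit:
play_rows:
  targets:
    - [-0.009,-0.004,-0.001,0,0.004,0]
    - [-0.018,-0.0075,-0.001,0,0.004,0]
    - [-0.027,-0.011,-0.001,0,0.004,0]
    - [-0.0365,-0.0135,-0.001,0,0.004,0]
    - [-0.046,-0.0155,-0.001,0,0.004,0]

```text
t: 16.68
ee_pos: [0.5183, -0.1855, 0.1552]
ee_rot: [[1.0, 0.002, 0.006], [0.002, -1.0, -0.0], [0.006, 0.0, -1.0]]
force: [10.1, 2.5, -7.2]
grip_width: 0.0247
```

```bash
python3 arc.py 0.3
python3 - <<'E'
from h import *
a=viewer.snapshot('top')[:,:,::-1].copy()
cv2.imwrite('pics/n3.png',cv2.resize(a[215:255,215:295],None,fx=8,fy=8,interpolation=2))
E
```

```text
t 16.6833 ang -1.349 r 0.0651 z 0.1552 w 0.0247 Frad -0.2 Ftan(push back) 10.44 Fz -7.2
[-0.0096, -0.0017, -0.0005, 0.0002, 0.0062, -0.0016], [-0.0193, -0.003, -0.0005, 0.0002, 0.0062, -0.0016], [-0.029, -0.0037, -0.0005, 0.0002, 0.0062, -0.0016], [-0.0387, -0.0038, -0.0005, 0.0002, 0.0062, -0.0016], [-0.0485, -0.0033, -0.0005, 0.0002, 0.0062, -0.0016],
```

View pics/n3.png

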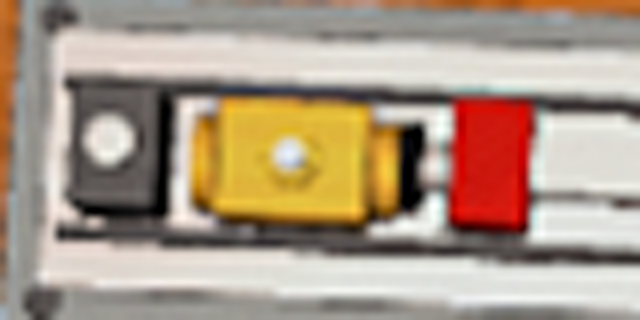

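Emit:
play_rows:
  targets:
    - [-0.0095,-0.0015,-0.001,0,0.005,0]
    - [-0.0195,-0.003,-0.001,0,0.005,0]
    - [-0.029,-0.0035,-0.001,0,0.005,0]
    - [-0.0385,-0.004,-0.001,0,0.005,0]
    - [-0.0485,-0.0035,-0.001,0,0.005,0]

```text
t: 17.15
ee_pos: [0.502, -0.1871, 0.1552]
ee_rot: [[1.0, 0.003, 0.008], [0.003, -1.0, -0.002], [0.008, 0.002, -1.0]]
force: [10.0, -1.7, -8.6]
grip_width: 0.025
```

```bash
python3 arc.py 0.15
python3 - <<'E'
from h import *
a=viewer.snapshot('top')[:,:,::-1].copy()
cv2.imwrite('pics/n4.png',cv2.resize(a[215:255,215:295],None,fx=8,fy=8,interpolation=2))
E
```

```text
t 17.15 ang -1.602 r 0.0651 z 0.1552 w 0.025 Frad 1.35 Ftan(push back) 10.02 Fz -8.6
[-0.0049, 0.0005, -0.0005, 0.0021, 0.0076, -0.0024], [-0.0097, 0.0008, -0.0005, 0.0021, 0.0076, -0.0024], [-0.0146, 0.0014, -0.0005, 0.0021, 0.0076, -0.0024], [-0.0194, 0.002, -0.0005, 0.0021, 0.0076, -0.0024], [-0.0242, 0.0028, -0.0005, 0.0021, 0.0076, -0.0024],
```

View pics/n4.png

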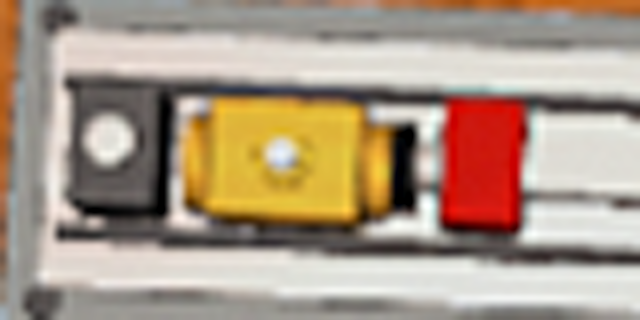

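Emit:
play_rows:
  targets:
    - [-0.008,0.0005,-0.001,0,0.007,0]
    - [-0.016,0.0015,-0.001,0,0.007,0]
    - [-0.024,0.003,-0.001,0,0.007,0]
    - [-0.032,0.005,-0.001,0,0.007,0]
    - [-0.04,0.007,-0.001,0,0.007,0]

```text
t: 17.62
ee_pos: [0.4887, -0.1853, 0.1552]
ee_rot: [[1.0, 0.003, 0.007], [0.003, -1.0, -0.005], [0.007, 0.005, -1.0]]
force: [10.5, -2.3, -10.7]
grip_width: 0.0252
```

```bash
python3 arc.py 0.15
python3 - <<'E'
from h import *
a=viewer.snapshot('top')[:,:,::-1].copy()
cv2.imwrite('pics/n5.png',cv2.resize(a[215:255,215:295],None,fx=8,fy=8,interpolation=2))
E
```

```text
t 17.6167 ang -1.808 r 0.0651 z 0.1552 w 0.0252 Frad -0.26 Ftan(push back) 10.71 Fz -10.7
[-0.0047, 0.0014, -0.0006, 0.0051, 0.0071, -0.0025], [-0.0094, 0.0028, -0.0006, 0.0051, 0.0071, -0.0025], [-0.014, 0.0043, -0.0006, 0.0051, 0.0071, -0.0025], [-0.0186, 0.0059, -0.0006, 0.0051, 0.0071, -0.0025], [-0.0231, 0.0077, -0.0006, 0.0051, 0.0071, -0.0025],
```

View pics/n5.png

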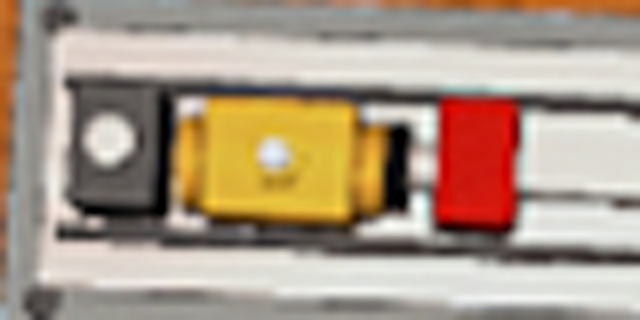

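Emit:
play_rows:
  targets:
    - [-0.0075,0.002,-0.002,0.005,0.007,0]
    - [-0.015,0.0045,-0.002,0.005,0.007,0]
    - [-0.0225,0.0075,-0.002,0.005,0.007,0]
    - [-0.0295,0.0105,-0.002,0.005,0.007,0]
    - [-0.0295,0.0105,-0.002,0.005,0.007,0]

```text
t: 18.08
ee_pos: [0.4795, -0.1824, 0.1552]
ee_rot: [[1.0, 0.002, 0.007], [0.002, -1.0, -0.004], [0.007, 0.004, -1.0]]
force: [7.9, -2.6, -5.6]
grip_width: 0.0249
```

```bash
python3 arc.py 0.15
```

```text
t 18.0833 ang -1.956 r 0.0651 z 0.1552 w 0.0249 Frad -0.58 Ftan(push back) 8.29 Fz -5.6
[-0.0044, 0.0022, -0.0004, 0.0034, 0.0064, -0.0024], [-0.0088, 0.0043, -0.0004, 0.0034, 0.0064, -0.0024], [-0.0132, 0.0064, -0.0004, 0.0034, 0.0064, -0.0024], [-0.0175, 0.0087, -0.0004, 0.0034, 0.0064, -0.0024], [-0.0217, 0.0112, -0.0004, 0.0034, 0.0064, -0.0024],
```

Emit:
play_rows:
  targets:
    - [-0.0055,0.003,-0.001,0.003,0.006,0]
    - [-0.011,0.0055,-0.001,0.003,0.006,0]
    - [-0.0165,0.0085,-0.001,0.003,0.006,0]
    - [-0.022,0.0115,-0.001,0.003,0.006,0]
    - [-0.0275,0.0145,-0.001,0.003,0.006,0]

```text
t: 18.5
ee_pos: [0.4717, -0.1786, 0.1552]
ee_rot: [[1.0, 0.002, 0.007], [0.002, -1.0, -0.005], [0.007, 0.005, -1.0]]
force: [8.0, -6.2, -8.8]
grip_width: 0.0252
```

```bash
python3 arc.py 0.15
python3 - <<'E'
from h import *
a=viewer.snapshot('top')[:,:,::-1].copy()
cv2.imwrite('pics/n6.png',cv2.resize(a[215:255,215:295],None,fx=8,fy=8,interpolation=2))
E
```

```text
t 18.5 ang -2.09 r 0.0651 z 0.1552 w 0.0252 Frad 1.41 Ftan(push back) 10.0 Fz -8.8
[-0.004, 0.0028, -0.0005, 0.0049, 0.0071, -0.002], [-0.0081, 0.0054, -0.0005, 0.0049, 0.0071, -0.002], [-0.0122, 0.0081, -0.0005, 0.0049, 0.0071, -0.002], [-0.0161, 0.011, -0.0005, 0.0049, 0.0071, -0.002], [-0.02, 0.0139, -0.0005, 0.0049, 0.0071, -0.002],
```

View pics/n6.png

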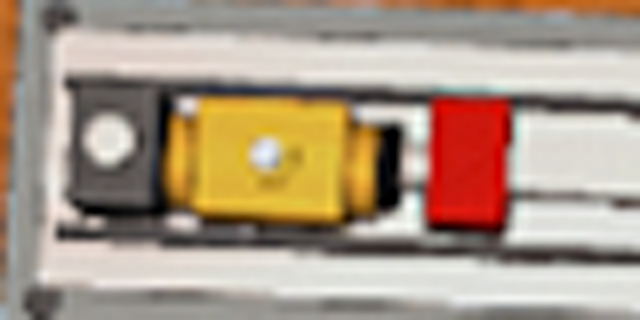

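```bash
cat > trk.py <<'E'
from h import *
def trk(a):
    h=cv2.cvtColor(a,cv2.COLOR_BGR2HSV).astype(float)
    y0,y1=228,240
    x0,x1=244,256
    w=np.clip(90-h[y0:y1,x0:x1,1],0,None)*(h[y0:y1,x0:x1,2]>120); xs=np.arange(x0,x1)[None]
    dot=(w*xs).sum()/w.sum()
    # brass block right edge to red jaw centroid
    m=((h[:,:,0]<8)|(h[:,:,0]>172))&(h[:,:,1]>150)&(h[:,:,2]>90); m[:215]=0;m[255:]=0;m[:,:262]=0;m[:,300:]=0
    ys,xs=np.nonzero(m); red=xs.mean()
    mb=(h[:,:,0]>14)&(h[:,:,0]<33)&(h[:,:,1]>120)&(h[:,:,2]>90); mb[:226]=0;mb[243:]=0;mb[:,:232]=0;mb[:,270:]=0
    bx=np.nonzero(mb)[1].mean()
    return round(dot,2),round(bx,2),round(red,2)
if __name__=='__main__':
    a=viewer.snapshot('top')[:,:,::-1].copy(); print('dot,brass,red',trk(a))
E
python3 trk.py
```

```text
dot,brass,red (np.float64(247.77), np.float64(248.53), np.float64(273.06))
```

Emit:
play_rows:
  targets:
    - [-0.005,0.0035,-0.001,0.004,0.006,0]
    - [-0.01,0.0065,-0.001,0.004,0.006,0]
    - [-0.015,0.01,-0.001,0.004,0.006,0]
    - [-0.0195,0.0135,-0.001,0.004,0.006,0]
    - [-0.024,0.017,-0.001,0.004,0.006,0]

```text
t: 19.02
ee_pos: [0.4646, -0.1738, 0.1552]
ee_rot: [[1.0, 0.001, 0.007], [0.001, -1.0, -0.005], [0.007, 0.005, -1.0]]
force: [7.7, -7.2, -8.8]
grip_width: 0.025
```

```bash
python3 arc.py 0.15; python3 trk.py
```

```text
t 19.0167 ang -2.221 r 0.0651 z 0.1552 w 0.025 Frad 1.08 Ftan(push back) 10.52 Fz -8.8
[-0.0037, 0.0032, -0.0006, 0.0051, 0.0069, -0.0013], [-0.0074, 0.0064, -0.0006, 0.0051, 0.0069, -0.0013], [-0.0111, 0.0096, -0.0006, 0.0051, 0.0069, -0.0013], [-0.0146, 0.0129, -0.0006, 0.0051, 0.0069, -0.0013], [-0.0181, 0.0164, -0.0006, 0.0051, 0.0069, -0.0013], 
dot,brass,red (np.float64(247.38), np.float64(248.25), np.float64(272.56))
```

Emit:
play_rows:
  targets:
    - [-0.0045,0.004,-0.001,0.005,0.006,0]
    - [-0.009,0.008,-0.001,0.005,0.006,0]
    - [-0.0135,0.012,-0.001,0.005,0.006,0]
    - [-0.018,0.016,-0.001,0.005,0.006,0]
    - [-0.022,0.02,-0.001,0.005,0.006,0]

```text
t: 19.48
ee_pos: [0.4582, -0.1683, 0.1552]
ee_rot: [[1.0, 0.0, 0.007], [0.0, -1.0, -0.005], [0.007, 0.005, -1.0]]
force: [6.9, -7.0, -10.7]
grip_width: 0.0255
```

```bash
python3 arc.py 0.15; python3 trk.py
```

```text
t 19.4833 ang -2.352 r 0.0651 z 0.1552 w 0.0255 Frad 0.11 Ftan(push back) 9.85 Fz -10.7
[-0.0032, 0.0037, -0.0006, 0.0048, 0.0067, -0.0004], [-0.0065, 0.0073, -0.0006, 0.0048, 0.0067, -0.0004], [-0.0097, 0.011, -0.0006, 0.0048, 0.0067, -0.0004], [-0.0128, 0.0148, -0.0006, 0.0048, 0.0067, -0.0004], [-0.0157, 0.0186, -0.0006, 0.0048, 0.0067, -0.0004], 
dot,brass,red (np.float64(247.09), np.float64(247.82), np.float64(272.23))
```

Emit:
play_rows:
  targets:
    - [-0.004,0.0045,-0.002,0.005,0.006,0]
    - [-0.008,0.009,-0.002,0.005,0.006,0]
    - [-0.012,0.0135,-0.002,0.005,0.006,0]
    - [-0.0155,0.018,-0.002,0.005,0.006,0]
    - [-0.019,0.023,-0.002,0.005,0.006,0]

```text
t: 19.95
ee_pos: [0.453, -0.1625, 0.1552]
ee_rot: [[1.0, -0.002, 0.007], [-0.001, -1.0, -0.006], [0.007, 0.006, -1.0]]
force: [6.2, -11.4, -8.2]
grip_width: 0.025
```

```bash
python3 arc.py 0.15; python3 trk.py
```

```text
t 19.95 ang -2.47 r 0.0651 z 0.1552 w 0.025 Frad 2.23 Ftan(push back) 12.83 Fz -8.2
[-0.0028, 0.004, -0.0005, 0.0057, 0.0071, 0.0014], [-0.0056, 0.008, -0.0005, 0.0057, 0.0071, 0.0014], [-0.0084, 0.012, -0.0005, 0.0057, 0.0071, 0.0014], [-0.011, 0.0161, -0.0005, 0.0057, 0.0071, 0.0014], [-0.0135, 0.0203, -0.0005, 0.0057, 0.0071, 0.0014], 
dot,brass,red (np.float64(247.08), np.float64(247.83), np.float64(271.62))
```

The valve has stopped moving in the image and the tangential force has risen, so it is against the stop. Small final steps from here.

Emit:
play_rows:
  targets:
    - [-0.0035,0.005,-0.001,0.005,0.006,0]
    - [-0.0065,0.0095,-0.001,0.005,0.006,0]
    - [-0.0095,0.014,-0.001,0.005,0.006,0]
    - [-0.0125,0.0185,-0.001,0.005,0.006,0]
    - [-0.015,0.023,-0.001,0.005,0.006,0]

```text
t: 20.42
ee_pos: [0.4491, -0.157, 0.1552]
ee_rot: [[1.0, -0.004, 0.007], [-0.004, -1.0, -0.007], [0.007, 0.007, -1.0]]
force: [7.1, -13.7, -10.7]
grip_width: 0.025
```

```bash
python3 arc.py 0.15; python3 trk.py
```

```text
t 20.4167 ang -2.574 r 0.0651 z 0.1552 w 0.025 Frad 1.38 Ftan(push back) 15.34 Fz -10.7
[-0.0023, 0.0043, -0.0006, 0.0069, 0.0069, 0.0035], [-0.0048, 0.0085, -0.0006, 0.0069, 0.0069, 0.0035], [-0.0071, 0.0128, -0.0006, 0.0069, 0.0069, 0.0035], [-0.0093, 0.0172, -0.0006, 0.0069, 0.0069, 0.0035], [-0.0113, 0.0216, -0.0006, 0.0069, 0.0069, 0.0035], 
dot,brass,red (np.float64(247.07), np.float64(247.83), np.float64(271.5))
```

Emit:
play_rows:
  targets:
    - [-0.0025,0.0045,-0.001,0.005,0.006,0]
    - [-0.0045,0.0085,-0.001,0.005,0.006,0]
    - [-0.0065,0.0125,-0.001,0.005,0.006,0]
    - [-0.0085,0.016,-0.001,0.005,0.006,0]
    - [-0.0098,0.019,-0.001,0.005,0.006,0]

```text
t: 20.88
ee_pos: [0.447, -0.1534, 0.1552]
ee_rot: [[1.0, -0.006, 0.007], [-0.006, -1.0, -0.009], [0.007, 0.009, -1.0]]
force: [5.8, -14.0, -10.4]
grip_width: 0.025
```

```bash
python3 arc.py 0.0; python3 trk.py
```

```text
t 20.8833 ang -2.639 r 0.0651 z 0.1552 w 0.025 Frad 1.65 Ftan(push back) 15.09 Fz -10.4
[0.0002, 0.0001, -0.0006, 0.0083, 0.0062, 0.0059], [0.0002, 0.0001, -0.0006, 0.0083, 0.0062, 0.0059], [0.0002, 0.0001, -0.0006, 0.0083, 0.0062, 0.0059], [0.0002, 0.0001, -0.0006, 0.0083, 0.0062, 0.0059], [0.0002, 0.0001, -0.0006, 0.0083, 0.0062, 0.0059], 
dot,brass,red (np.float64(247.08), np.float64(247.82), np.float64(271.06))
```

Emit:
play_rows:
  targets:
    - [-0.002,0.0045,-0.001,0.005,0.006,0]
    - [-0.004,0.0085,-0.001,0.005,0.006,0]
    - [-0.0055,0.0125,-0.001,0.005,0.006,0]
    - [-0.0072,0.016,-0.001,0.005,0.006,0]
    - [-0.0082,0.0185,-0.001,0.005,0.006,0]

```text
t: 21.35
ee_pos: [0.4453, -0.1502, 0.1552]
ee_rot: [[1.0, -0.009, 0.005], [-0.009, -1.0, -0.01], [0.006, 0.01, -1.0]]
force: [5.6, -16.0, -11.4]
grip_width: 0.025
```

```bash
python3 arc.py 0.0; python3 trk.py
```

```text
t 21.35 ang -2.694 r 0.0651 z 0.1552 w 0.025 Frad 1.92 Ftan(push back) 16.85 Fz -11.4
[0.0002, 0.0001, -0.0006, 0.0098, 0.0052, 0.0084], [0.0002, 0.0001, -0.0006, 0.0098, 0.0052, 0.0084], [0.0002, 0.0001, -0.0006, 0.0098, 0.0052, 0.0084], [0.0002, 0.0001, -0.0006, 0.0098, 0.0052, 0.0084], [0.0002, 0.0001, -0.0006, 0.0098, 0.0052, 0.0084], 
dot,brass,red (np.float64(247.08), np.float64(247.83), np.float64(270.84))
```

Emit:
play_rows:
  targets:
    - [0,0,-0.002,0,0,0]
    - [0,0,-0.002,0,0,0]
    - [0,0,-0.002,0,0,0]
    - [0,0,-0.002,0,0,0]
    - [0,0,-0.002,0,0,0]

```text
t: 21.82
ee_pos: [0.4456, -0.151, 0.1549]
ee_rot: [[1.0, -0.01, 0.007], [-0.009, -1.0, -0.011], [0.007, 0.011, -1.0]]
force: [-0.7, -4.8, 5.1]
grip_width: 0.025
```

```bash
python3 arc.py 0.0; python3 trk.py
```

```text
t 21.8167 ang -2.681 r 0.0652 z 0.1549 w 0.025 Frad 2.77 Ftan(push back) 3.94 Fz 5.1
[0.0004, 0.0002, 0.0001, 0.0107, 0.0063, 0.0091], [0.0004, 0.0002, 0.0001, 0.0107, 0.0063, 0.0091], [0.0004, 0.0002, 0.0001, 0.0107, 0.0063, 0.0091], [0.0004, 0.0002, 0.0001, 0.0107, 0.0063, 0.0091], [0.0004, 0.0002, 0.0001, 0.0107, 0.0063, 0.0091], 
dot,brass,red (np.float64(247.08), np.float64(247.82), np.float64(270.87))
```

Squeeze holds with the push relaxed, so I open in place.

Emit:
play_rows:
  targets:
    - [0,0,0,0,0,0]
    - [0,0,0,0,0,0]
    - [0,0,0,0,0,0]
    - [0,0,0,0,0,0]
    - [0,0,0,0,0,0]
  hand: 0.4

```text
t: 22.28
ee_pos: [0.4456, -0.1505, 0.1548]
ee_rot: [[1.0, -0.009, 0.006], [-0.009, -1.0, -0.011], [0.007, 0.011, -1.0]]
force: [-0.1, -0.7, -0.6]
grip_width: 0.0562
```

```bash
python3 trk.py; python3 - <<'E'
from h import *
s=readout.observe(); print(s['t'],s['ee_pos'],s['force'],s['grip_width'])
b=viewer.snapshot('scene')[:,:,::-1].copy()
cv2.imwrite('pics/q.png',cv2.resize(b[150:260,180:310],None,fx=6,fy=6,interpolation=2))
E
```

```text
dot,brass,red (np.float64(247.08), np.float64(247.82), np.float64(270.84))
22.3333 [ 0.44559476 -0.15061745  0.1548482 ] [-0.19304961 -0.11951146 -0.86059105] 0.05973464931006882
```

View pics/q.png

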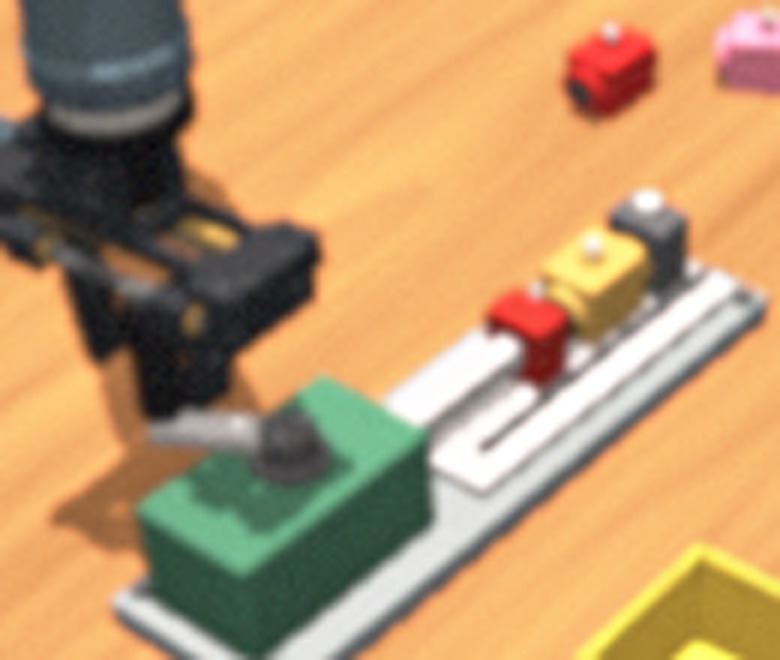

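Fingers are open and nothing moved. I raise clear.

Emit:
play_rows:
  targets:
    - [0,0,0.04,0,0,0]
    - [0,0,0.1,0,0,0]
    - [0,0,0.18,0,0,0]
    - [0,0,0.26,0,0,0]
    - [0,0,0.3,0,0,0]

```text
t: 22.8
ee_pos: [0.4467, -0.1513, 0.278]
ee_rot: [[1.0, -0.01, 0.01], [-0.01, -1.0, -0.012], [0.01, 0.011, -1.0]]
force: [0.3, -1.0, 0.8]
grip_width: 0.0614
```

Emit:
play_rows:
  targets:
    - [0,0,0,0,0,0]
    - [0,0,0,0,0,0]
    - [0,0,0,0,0,0]
    - [0,0,0,0,0,0]
    - [0,0,0,0,0,0]

```text
t: 23.22
ee_pos: [0.4459, -0.1511, 0.2768]
ee_rot: [[1.0, -0.01, 0.008], [-0.01, -1.0, -0.011], [0.008, 0.011, -1.0]]
force: [-0.3, 0.0, -0.4]
grip_width: 0.0618
```

```bash
python3 trk.py; python3 - <<'E'
from h import *
s=readout.observe(); print(s['t'],s['ee_pos'],s['force'],s['grip_width'],abs(s['dq']).max())
b=viewer.snapshot('scene')[:,:,::-1].copy()
cv2.imwrite('pics/r.png',b)
E
```

```text
dot,brass,red (np.float64(247.07), np.float64(247.82), np.float64(270.87))
23.2667 [ 0.44601634 -0.15116279  0.27696522] [-0.17299941 -0.04506649 -1.02545119] 0.06141089168136543 0.0057767347560745514
```

View pics/r.png

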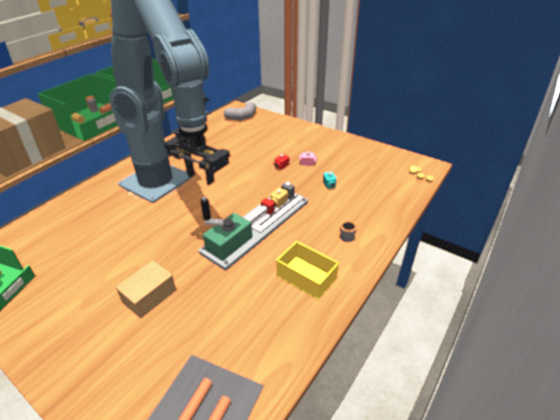

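The gripper hangs clear of the sleeve at (206,208). The valve is clamped at (279,196), and the carton, bin and socket are where they began. I hand the job in.

```bash
python3 -c "
from rig import finish_job
print(finish_job())"
```

```text
the job is handed in; nothing more can be done
None
```

The brass valve body is flat in the channel, pushed up to the back stop and clamped. I then let go of the crank and handed the job in at about 23 s. The hand-in reports no verdict, so I don't know the official result.

**What I did:** I set the valve in the channel and let go of it. I then gripped the crank by its sleeve and wound it about 10.2 rad (1.6 turns) clockwise without letting go. The valve stopped moving in the image at about 9.9 rad.

**Squeeze force:** I estimate 33 to 43 N; it was not measured directly. The push at the sleeve rose from about 10.2 N to 16.8 N, which gives about 43 N. The turn past contact gives 33 to 40 N. The two estimates differ slightly, but both are well inside 20 to 60 N.

**Last checks:**
- **Clamp:** the valve and jaw stayed within 0.05 px in the top view through release and raising.
- **Gripper:** it hangs clear, with a force reading of about zero apart from 1 N of noise.
- **Bystanders:** the carton, bin and socket look unmoved in the final picture. I judged this by eye rather than measuring it.

One small disagreement came up: the top camera and the arm's own position differed by about 1 mm in x. I allowed for it when placing the valve and gripping the sleeve.

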